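Strip the electrode holder: lay the electrode in the tray, rock the ceramic bushing free

TASK

The furnace's electrode holder is being stripped for cleaning: first lay the loose copper electrode flat in the metal tray beside the one already there, parallel to it and with its cup end pointing the same way, setting it down rather than dropping it. Then take the white ceramic bushing and rock it side to side, several times towards one spring jaw and then the other, until it comes free, without lifting, tipping or dragging the holder it sits in. Finish while still holding the bushing in the gripper, upright and still, a centimetre or two straight above its seat and clear of the holder; leave everything else where it stands.

Things in the scene. Friction and masses are not known exactly. Their poses are not given: they have to be found in the camera images.
- holder: Electrode holder, a loose bright steel block of 2.4 kg standing on the bench. Origin at the centre of its underside; z up, y side to side (the line through its two jaws). Foot plate 110 (x) by 150 (y) by 10 mm; block 70 by 90 mm, top 46 mm above the bench; a 22 mm round brass cap sticks out 16 mm from each y end, axis 34 mm up. The bushing sits in a square seat in the middle, floor 28 mm up.
- seat (a point): Centre of the seat's mouth, 46 mm above the bench; axes as the holder's. A straight pull takes about 32 N, more than the holder weighs, and lifts it. Leaning the bushing 0.1 rad along y about the middle of the jaws (37 mm above the bench) slips one side up, the other down; raised 2 mm or so with each swing it walks out in 7 to 10 swings. Along x it has 1.5 mm of play each side.
- jaw_left (a joint): Brass spring jaw on the holder's +y side, 17 mm high (29 to 46 mm above the bench), face 15 mm from the seat's axis. Value: metres pushed outwards, 0 with the bushing upright in the seat, at most 0.002, -0.0015 when empty. Presses on the bushing with about 27 N (6 N/mm) and holds it by friction with about 16 N.
- jaw_right (a joint): The like jaw on the holder's -y side; same values.
- bushing_grip (a point): Centre of the bushing's square grip, 30 by 30 mm and 36 mm high (18 mm up and down from here), sides facing the holder's x and y. The bushing: loose white ceramic, 0.16 kg, z along its length, axes as the holder's at the start. Below the grip a round collar, 42 mm in diameter, 6 mm thick; below that the 30 mm square shank, 23 mm long, 18 of it in the seat. 75 mm above the bench as it sits.
- bushing_foot (a point): Centre of the bushing's foot (lower end face), 47 mm below the grip's centre and 28 mm above the bench as it sits; same axes.
- electrode_center (a point): Centre, on its axis, of the loose copper electrode lying on the bench, to be laid in the tray: 130 mm long along its x, 0.12 kg, axis 8 mm above what it lies on. Round shank 10 mm in diameter, 43 mm each way from here; beyond it a square brass tang 16 mm thick at the -x end and a round copper cup 16 mm in diameter with a dark hollow at the +x end.
- electrode_cup (a point): Centre of the open end of the loose electrode's cup, 65 mm along +x from its centre.
- laid_center (a point): Centre, on its axis, of the like electrode that already lies in the tray, about 45 mm from the tray's middle towards the tray's +y, nearly parallel to the tray's x, its cup end towards the tray's +x. Leave it where it lies.
- laid_cup (a point): Centre of the open end of that electrode's cup.
- tray: Open metal tray fixed to the bench. Origin at the centre of its underside; 200 mm along its x, 150 mm along its y, 16 mm high overall, walls 3 mm, floor 3 mm thick. The half towards its -y is free.
- bottle_a_c (a point): Middle of a white reagent bottle with a red label, 48 mm in diameter, 88 mm high, standing; leave alone.
- bottle_b_c (a point): Middle of a second such bottle; leave alone.
- beaker_rim (a point): Centre of the mouth of a glass beaker, 76 mm in diameter, 100 mm high; leave alone.
- crucible_rim (a point): Centre of the mouth of a small white crucible, 38 mm in diameter, 30 mm high; leave alone.
- brush_grip (a point): Handle of a cleaning brush, 170 mm long, lying on the bench; leave alone.
There are look-alikes about, which are no part of the job. What is meant by the tray is not purple, and is the smaller of those in its own colour.

How it is judged:
By the outcome, as a careful person would: the job done as asked, in the order asked, and still so for the second after the job is handed in, while the arm keeps its last pose, push and grip.
It also fails if it takes over 72 s, if anything falls off the work surface, if the arm or the gripper's body presses on something with over 40 N, if the wrist force passes 120 N, or if a joint passes its speed limit or range.

ROBOT

A 6-joint arm with a two-finger parallel gripper is mounted at the origin on the work surface. World frame = base frame: x ahead of the robot, y to its left, z up, the work surface at z = 0. Lengths are in m, angles in rad, forces in N, time in s.
With the tool pointing down it reaches from about 0.35 to 0.975 m from the base axis. Payload 4.9 kg.
Tool frame: the origin (TCP) lies at the very end of the fingers, on their centre line; the grasp point (between the pads) lies 19 mm behind it; x points along the fingers, z is the direction in which the jaws open and shut, and the axes are right-handed (so a half turn about x gives the same grasp; the last joint's range is limited). The gripper opens to 85 mm and grips with 20 to 120 N. Pads are 22 mm wide; open, the fingers measure 114 mm over their backs; the gripper's body (76 mm by 85 mm) begins 54 mm behind the grasp point. The pads swing forward as they close: fully open they stand 13 mm farther back than shut.
Start: joints at [-1.281, 0.053, 1.613, -0, 1.476, -0.119], TCP at [0.248, -0.573, 0.231] pointing down, gripper open.
Joint ranges: [-3.01, 3.01], [-1.01, 2.22], [0.06, 2.58], [-1.02, 4.17], [0.09, 2.62], [-3.14, 3.14]. Speed limits (rad/s): [2.57, 2.57, 3.14, 3.14, 3.14, 3.14].

INTERFACE

Orientations are given as a rotation vector (axis times angle).
In Python, from station import ctrl, imaging gives the robot as it stands. The module is installed in compiled form; this text tells all that it offers.
- The arm moves only by the shell command python3 -m jog 'ROWS' [FORCE]. ROWS is JSON, a list that holds one entry, the list of rows, each a list of 5 numbers: the shift along the tool's x, y, z in m, then the turn about the tool's x in rad, then the closure, from -1 (fully open) to 1 (shut). A call has 1 to 12 rows; each row is the pose to reach, as a shift and turn from the pose measured when the call began, along the tool's axes at that moment; what a row does not reach only later rows make up. A row lasts 1/10 s, in which the tool goes at most 50 mm and 8.59 degrees, less where a joint would pass 70% of its speed; a pose out of reach is approached as far as the arm can. A call with a gripper value outside its range is refused whole. The fingers move at their own pace and stop on an object; FORCE is the grip in N (left out, the last holds). Time passes only in rows, so rows that repeat a pose let the fingers close. It gives the time, the measured TCP pose, the force and the opening at its end, in the units of the state.
- ctrl.get_obs(): the state, without advancing time (a new reading comes with each control period).
- imaging.get_image(name): name is "scene" or "top"; returns a dict with "color" (384x512x3 uint8, red, green, blue), "intrinsics" (3x3 intrinsics, pixels), "distortion" ([k1, k2, p1, p2, k3] as OpenCV has them; the pictures are not rectified), "R" (3x3) and "t" (3): a world point X has camera coordinates R X + t. Camera axes: x right, y down, z forward; pixel columns grow to the right and rows downward; lengths in m; the calibration is good to about 2 mm. A picture is of the moment at which its call begins. There is no depth.
- ctrl.finish_job(): hands the job in, once; it reports no verdict.
The state is a dict: "t": time; "q": joint angles; "dq": joint speeds; "effort": joint torques, N m; "tool_pos": TCP position; "tool_rot": TCP orientation; "contact_force": force on the tool from outside, world axes, zero at the start; "wrist_torque": the same for the moment, N m; "opening": finger opening in m.
Only numpy, scipy, OpenCV 4.12 (cv2) and the standard library are available. Lean on these libraries where they do the work, as an engineer would, in place of code of your own. Each camera call takes 0.05 s, during which the arm holds its last target.

## Working session

There is one attempt and no reset: what is moved stays moved. The work goes in short steps, Python scripts to look and compute and a shell command to move; the robot and the scene stay as the last step left them, time stands still between calls to the robot, and variables do not carry over. Pictures are saved under pics/ and viewed, and the job is handed in when it is done.

```bash
mkdir -p pics; ls; python3 - <<'E'
from station import ctrl, imaging
import cv2
o=ctrl.get_obs(); print(o)
for n in("scene","top"):
    d=imaging.get_image(n); cv2.imwrite(f"pics/{n}0.png",cv2.resize(d["color"][:,:,::-1],(800,600),interpolation=cv2.INTER_CUBIC))
    print(n,d["intrinsics"],d["distortion"],d["R"],d["t"])
E
```

```text
pics
{'t': 0.0, 'q': array([-1.28098793e+00,  5.33671406e-02,  1.61428870e+00,  8.92631604e-06,
        1.47600452e+00, -1.18975848e-01]), 'dq': array([ 2.10865508e-05, -1.54195702e-03,  2.91210426e-04,  1.62040085e-03,
        1.46109279e-04,  8.50070820e-04]), 'effort': array([-1.39330554e-03, -3.93690240e+01, -3.70173025e+01, -1.85120784e-04,
        7.13565300e-03,  4.01274235e-06]), 'tool_pos': array([ 0.24827135, -0.57289569,  0.23005981]), 'tool_rot': array([ 0.90434217,  1.37691295, -0.90213894]), 'contact_force': array([-0.80593104,  0.05882738, -0.11998046]), 'wrist_torque': array([ 0.02032754, -0.0125323 , -0.04031757]), 'opening': 0.085658616737268}
scene [[436.30559655   0.         253.41369833]
 [  0.         436.30559655 192.90843013]
 [  0.           0.           1.        ]] [-0.00205436  0.          0.          0.          0.        ] [[-0.51954576  0.8541655  -0.02175996]
 [ 0.54154787  0.30948413 -0.78163002]
 [-0.66090704 -0.41787662 -0.62336267]] [ 0.22205334 -0.20883482  1.46188634]
top [[426.45932656   0.         256.71177679]
 [  0.         426.45932656 192.9110645 ]
 [  0.           0.           1.        ]] [-0.12700498  0.          0.          0.          0.        ] [[-8.49914864e-04 -9.99969504e-01 -7.76331822e-03]
 [-9.95333136e-01  1.59504279e-03 -9.64852524e-02]
 [ 9.64946928e-02  7.64508362e-03 -9.95304138e-01]] [0.01392982 0.4591195  1.04528722]
```

View pics/scene0.png

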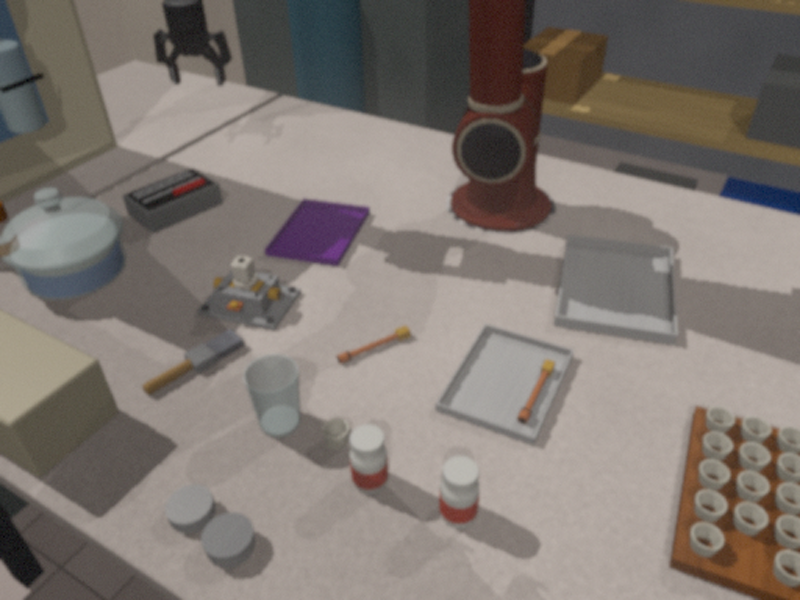

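View pics/top0.png

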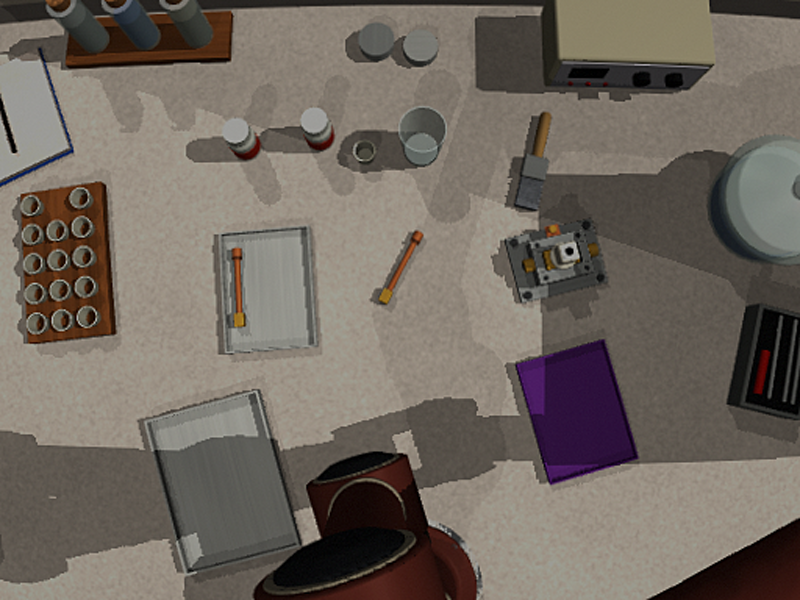

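The trays are small grey (top 267,290), larger grey (220,480) and purple (575,410). The small grey one fits: it isn't purple, it's the smaller of the greys, and it holds the laid electrode. There is one loose electrode at (400,267), and the holder is at (557,260). I'll check these in enlarged crops.

```bash
cat > h.py <<'E'
import numpy as np, cv2
from station import ctrl, imaging
from scipy.spatial.transform import Rotation as Ro
def cast(d,uv,z):
    p=cv2.undistortPoints(np.array(uv,float).reshape(-1,1,2),d["intrinsics"],d["distortion"]).reshape(-1,2)
    R=d["R"];t=d["t"];c=-R.T@t
    r=np.c_[p,np.ones(len(p))]@R
    return c+r*((z-c[2])/r[:,2])[:,None]
def proj(d,X):
    return cv2.projectPoints(np.array(X,float).reshape(-1,1,3),cv2.Rodrigues(d["R"])[0],d["t"],d["intrinsics"],d["distortion"])[0].reshape(-1,2)
def crop(d,x0,y0,x1,y1,s,fn):
    cv2.imwrite(fn,cv2.resize(np.ascontiguousarray(d["color"][y0:y1,x0:x1,::-1]),None,fx=s,fy=s,interpolation=cv2.INTER_CUBIC))
E
python3 - <<'E'
from h import *
d=imaging.get_image("top"); np.savez("/tmp/top.npz",**d)
s=imaging.get_image("scene"); np.savez("/tmp/scene.npz",**s)
crop(d,310,130,400,200,8,"pics/c1.png")
crop(d,130,130,280,235,5,"pics/c2.png")
crop(s,120,155,200,215,9,"pics/c3.png")
hsv=cv2.cvtColor(d["color"],cv2.COLOR_RGB2HSV)
m=((hsv[:,:,1]>120)&(hsv[:,:,0]<28)&(hsv[:,:,2]>70)).astype(np.uint8)
for c in cv2.connectedComponentsWithStats(m)[2:4]: print(np.round(c,1).tolist())
E
```

```text
[[0, 0, 512, 384, 191811], [29, 0, 12, 4, 33], [68, 0, 5, 1, 5], [42, 7, 106, 34, 856], [96, 9, 15, 6, 71], [62, 11, 13, 6, 52], [376, 53, 2, 1, 2], [387, 53, 1, 1, 1], [343, 72, 9, 29, 136], [210, 83, 4, 10, 20], [160, 87, 7, 12, 35], [194, 86, 1, 1, 1], [206, 90, 3, 2, 5], [148, 96, 2, 2, 2], [158, 97, 1, 1, 1], [13, 116, 58, 104, 1470], [51, 127, 1, 4, 4], [44, 128, 1, 1, 1], [20, 131, 2, 3, 4], [24, 131, 1, 1, 1], [349, 143, 10, 9, 61], [52, 144, 2, 6, 7], [29, 147, 1, 2, 2], [36, 146, 2, 6, 10], [264, 148, 7, 7, 30], [20, 150, 1, 4, 4], [22, 150, 1, 3, 3], [15, 152, 40, 13, 212], [242, 154, 26, 41, 181], [46, 157, 1, 1, 1], [56, 157, 1, 1, 1], [376, 156, 7, 7, 35], [149, 159, 7, 50, 213], [348, 160, 7, 13, 40], [53, 163, 2, 5, 9], [21, 167, 2, 6, 10], [37, 166, 1, 4, 4], [335, 166, 7, 8, 44], [369, 166, 2, 2, 3], [15, 170, 42, 14, 246], [59, 170, 1, 2, 2], [59, 173, 1, 2, 2], [38, 183, 3, 6, 9], [54, 183, 2, 3, 6], [22, 186, 2, 6, 8], [31, 187, 1, 1, 1], [48, 187, 1, 1, 1], [32, 189, 1, 1, 1], [41, 189, 1, 1, 1], [16, 189, 42, 14, 251], [60, 191, 1, 2, 2], [60, 194, 1, 1, 1], [5
[... 1010 characters left out ...]
 [152.0, 184.7], [350.9, 166.3], [53.4, 164.8], [21.6, 169.5], [37.0, 167.5], [338.4, 169.2], [369.7, 166.3], [35.0, 176.5], [59.0, 170.5], [59.0, 173.5], [38.7, 185.8], [54.5, 184.0], [22.8, 188.5], [31.0, 187.0], [48.0, 187.0], [32.0, 189.0], [41.0, 189.0], [36.4, 195.4], [60.0, 191.5], [60.0, 194.0], [59.0, 196.0], [55.8, 203.2], [39.9, 204.9], [24.2, 207.5], [487.6, 238.1], [242.8, 303.5], [249.0, 308.0], [256.0, 314.0], [274.5, 340.5], [283.5, 343.0], [287.3, 345.2], [297.0, 355.0], [298.3, 358.7], [290.0, 362.0], [239.2, 377.1], [254.0, 365.0], [291.7, 365.0], [256.0, 366.0], [301.0, 366.0], [302.7, 369.0], [294.0, 372.0], [303.0, 373.0], [258.0, 379.0], [304.0, 380.0], [259.0, 383.0]]
```

View pics/c1.png

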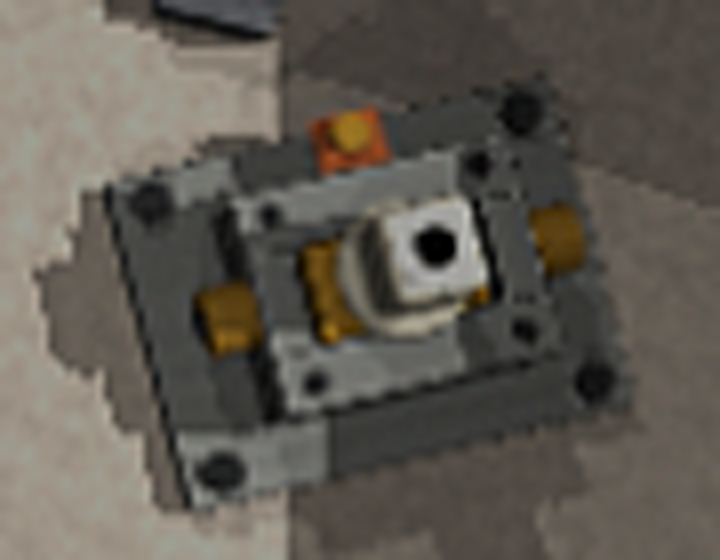

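View pics/c2.png

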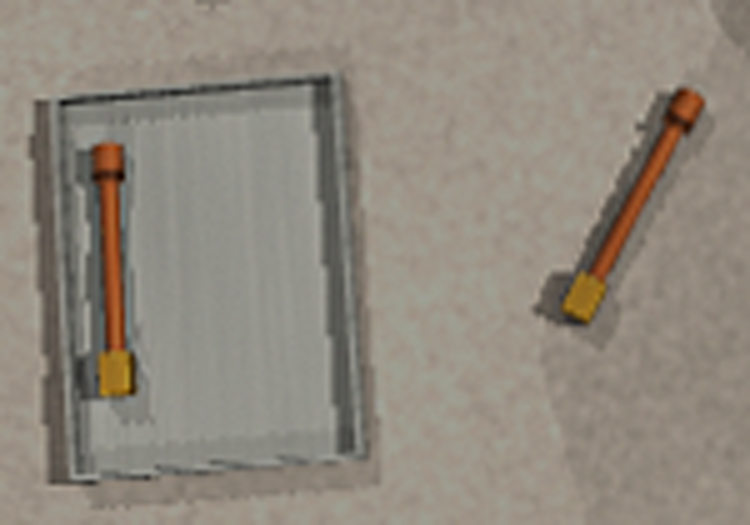

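View pics/c3.png

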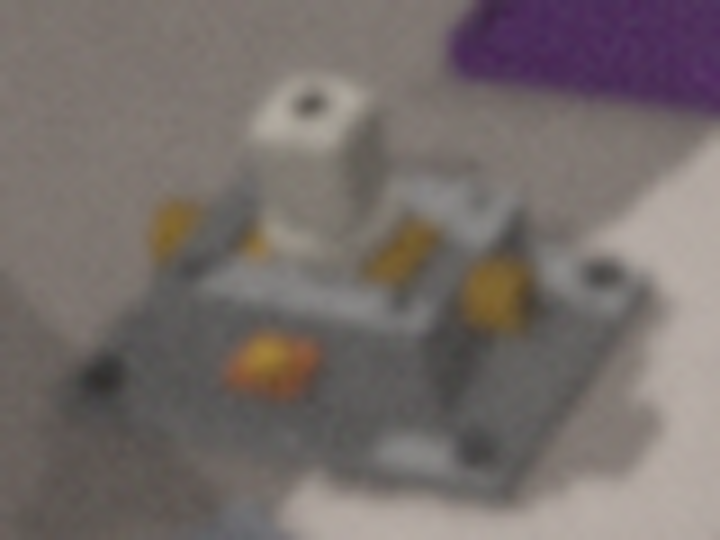

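```bash
python3 - <<'E'
from h import *
d=dict(np.load("/tmp/top.npz")); s=dict(np.load("/tmp/scene.npz"))
def cp(p,x0,y0,k): return (np.array(p,float)+.5)/k-.5+[x0,y0]
b=cast(d,cp([(152,203),(522,112),(597,380),(222,470)],310,130,8),.011); print("bolts",b.round(4),b.mean(0).round(4))
e=[b[i]-b[(i+1)%4] for i in range(4)]
print([ (round(np.hypot(*v[:2]),4),round(np.degrees(np.arctan2(v[1],v[0])),2)) for v in e])
for z,p in ((.093,[(437,245)]),(.046,[(270,214),(477,163),(526,330),(317,382)])):
    q=cast(d,cp(p,310,130,8),z); print(z,q.round(4),q.mean(0).round(4))
# bushing top in scene
print("scene hole",cast(s,cp([(313,103)],120,155,9),.093).round(4))
for nm,im in(("top",d),("scene",s)):
  hsv=cv2.cvtColor(im["color"],cv2.COLOR_RGB2HSV)
  m=((hsv[:,:,1]>(110 if nm=="top" else 90))&(hsv[:,:,0]<28)&(hsv[:,:,2]>60)).astype(np.uint8)
  boxes={"top":{"loose":(236,140,280,205),"laid":(143,150,162,215)},"scene":{"loose":(210,205,270,235),"laid":(325,225,360,275)}}[nm]
  for k,(x0,y0,x1,y1) in boxes.items():
    yy,xx=np.nonzero(m[y0:y1,x0:x1]); P=np.c_[xx+x0,yy+y0].astype(float)
    z=.008 if k=="loose" else .011
    Q=cast(im,P,z)[:,:2]; h=hsv[yy+y0,xx+x0,0]
    c=Q.mean(0);w=np.linalg.svd(Q-c)[2][0] if len(Q)<3000 else None
    a=(Q-c)@w; br=h>=16
    if a[br].mean()>0: w=-w;a=-a
    lo,hi=a.min(),a.max()
    n=np.array([-w[1],w[0]])
    print(nm,k,len(Q),"ctr",(c+w*(lo+hi)/2).round(4),"len",round(hi-lo,4),"ang",round(np.degrees(np.arctan2(w[1],w[0])),2),"brass",br.sum())
t=cast(d,cp([(52,102),(338,73),(367,457),(75,482)],130,130,5),.016); print("tray",t.round(4),t.mean(0).round(4))
for i in range(4):
    v=t[i]-t[(i+1)%4]; print(round(np.hypot(*v[:2]),4),round(np.degrees(np.arctan2(v[1],v[0])),2))
E
```

```text
bolts [[ 0.5576 -0.1706  0.011 ]
 [ 0.5878 -0.2918  0.011 ]
 [ 0.5005 -0.3133  0.011 ]
 [ 0.4716 -0.1913  0.011 ]] [ 0.5294 -0.2418  0.011 ]
[(np.float64(0.1249), np.float64(104.0)), (np.float64(0.0899), np.float64(13.88)), (np.float64(0.1254), np.float64(-76.68)), (np.float64(0.0884), np.float64(-166.46))]
0.093 [[ 0.5298 -0.2421  0.093 ]] [ 0.5298 -0.2421  0.093 ]
0.046 [[ 0.5477 -0.2016  0.046 ]
 [ 0.564  -0.2672  0.046 ]
 [ 0.5114 -0.281   0.046 ]
 [ 0.4951 -0.215   0.046 ]] [ 0.5296 -0.2412  0.046 ]
scene hole [[ 0.5277 -0.2443  0.093 ]]
top loose 235 ctr [0.5179 0.0144] len 0.1313 ang -28.05 brass 61
top laid 231 ctr [0.4853 0.2815] len 0.1274 ang 3.85 brass 61
scene loose 169 ctr [0.5172 0.0133] len 0.1296 ang -27.55 brass 53
scene laid 180 ctr [0.4818 0.2796] len 0.1319 ang 3.79 brass 44
tray [[0.5713 0.3141 0.016 ]
 [0.5853 0.1657 0.016 ]
 [0.3891 0.1483 0.016 ]
 [0.3761 0.297  0.016 ]] [0.4805 0.2313 0.016 ]
0.1491 95.36
0.1969 5.04
0.1492 -85.01
0.1959 -174.99
```

```bash
cat >> h.py <<'E'
def plan(p,yaw=None):
    """shift (tool axes) and turn about tool x to put TCP at p with jaw axis along +-yaw(deg)"""
    o=ctrl.get_obs(); R=Ro.from_rotvec(o["tool_rot"]).as_matrix()
    z=R[:,2]; cur=np.degrees(np.arctan2(z[1],z[0]))
    print("t",round(o["t"],2),"tcp",o["tool_pos"].round(4),"jaw yaw",round(cur,2),"x",R[:,0].round(3),"q",o["q"].round(2),"open",round(o["opening"],4),"F",o["contact_force"].round(1))
    print(" shift",(R.T@(np.array(p)-o["tool_pos"])).round(4))
    if yaw is not None:
        for k in(0,180):
            dy=(yaw+k-cur+180)%360-180
            print("  turn about x",round(-np.radians(dy),3),"(world yaw",round(dy,1),")")
E
python3 -c "
from h import *
plan((.5177,.014,.10),62.2)"
```

```text
t 0.2 tcp [ 0.2483 -0.5731  0.2305] jaw yaw -66.58 x [-0.     0.001 -1.   ] q [-1.28  0.05  1.61 -0.    1.48 -0.12] open 0.0853 F [-0.1  0.5 -0.2]
 shift [ 0.1312  0.4806 -0.4315]
  turn about x -2.248 (world yaw 128.8 )
  turn about x 0.894 (world yaw -51.2 )
```

```bash
python3 -m jog '[[[0.01,0.03,-0.027,0.08,-1],[0.02,0.06,-0.054,0.16,-1],[0.03,0.095,-0.085,0.24,-1],[0.04,0.13,-0.117,0.32,-1],[0.05,0.165,-0.15,0.4,-1],[0.06,0.2,-0.18,0.48,-1],[0.07,0.235,-0.21,0.56,-1],[0.08,0.27,-0.24,0.64,-1],[0.09,0.305,-0.275,0.72,-1],[0.1,0.34,-0.305,0.8,-1],[0.11,0.375,-0.337,0.88,-1],[0.12,0.41,-0.368,0.894,-1]]]'; python3 -c "
from h import *
plan((.5177,.014,.05),62.2)"
```

```text
t: 1.4
tool_pos: [0.4786, -0.0704, 0.1108]
tool_rot: [1.559, 0.939, -1.558]
contact_force: [1.8, -0.2, 1.1]
opening: 0.0853
t 1.4 tcp [ 0.4786 -0.0704  0.1108] jaw yaw -117.89 x [ 0.     0.001 -1.   ] q [-0.3  -0.19  2.05  0.    1.28  1.76] open 0.0853 F [ 1.8 -0.2  1.1]
 shift [ 0.0609 -0.0049 -0.0928]
  turn about x 3.14 (world yaw -179.9 )
  turn about x -0.002 (world yaw 0.1 )
```

```bash
python3 -m jog '[[[0.015,-0.002,-0.03,0,-1],[0.03,-0.003,-0.06,0,-1],[0.045,-0.005,-0.085,0,-1],[0.061,-0.005,-0.093,0,-1],[0.061,-0.005,-0.093,0,-1],[0.061,-0.005,-0.093,0,-1]]]'; python3 - <<'E'
from h import *
plan((.5177,.014,.002),62.2)
for n in("scene","top"):
    d=imaging.get_image(n); u,v=proj(d,(.5177,.014,.008))[0].astype(int); crop(d,u-60,v-45,u+60,v+45,6,f"pics/g_{n}.png")
E
```

```text
t: 2.0
tool_pos: [0.5173, 0.0142, 0.0497]
tool_rot: [1.558, 0.94, -1.558]
contact_force: [0.5, -0.2, -0.0]
opening: 0.0851
t 2.0 tcp [0.5173 0.0142 0.0497] jaw yaw -117.87 x [-0.001  0.001 -1.   ] q [-0.12 -0.01  2.    0.    1.15  1.94] open 0.0851 F [ 0.5 -0.2 -0. ]
 shift [0.0477 0.0005 0.    ]
  turn about x 3.14 (world yaw -179.9 )
  turn about x -0.001 (world yaw 0.1 )
```

View pics/g_top.png

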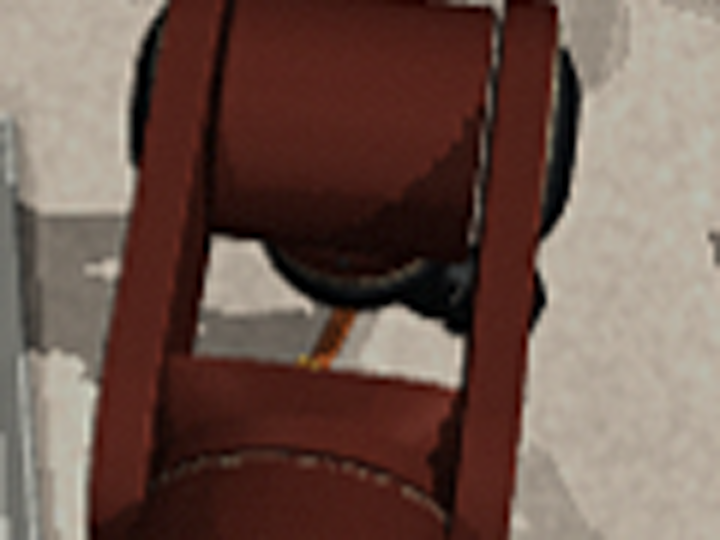

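View pics/g_scene.png

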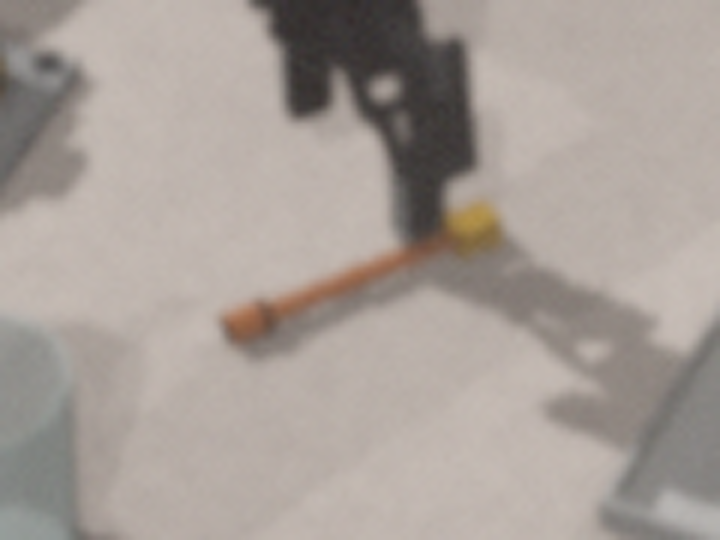

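The scene crop shows the fingers straddling the electrode, with the cup at (245,322) and the tang at (472,228). Next I'll descend and close.

```bash
python3 -m jog '[[[0.015,0,0,0,-1],[0.03,0,0,0,-1],[0.04,0,0,0,-0.5],[0.045,0.0005,0,0,0],[0.0465,0.0005,0,0,0.5],[0.0465,0.0005,0,0,0.8],[0.0465,0.0005,0,0,1],[0.0465,0.0005,0,0,1],[0.0465,0.0005,0,0,1],[0.0465,0.0005,0,0,1],[0.0465,0.0005,0,0,1]]]' 50;  python3 - <<'E'
from h import *
plan((.5177,.014,.06),62.2)
E
```

```text
t: 3.2
tool_pos: [0.5193, 0.0133, 0.005]
tool_rot: [1.561, 0.937, -1.556]
contact_force: [-0.7, 0.6, 2.4]
opening: 0.0074
t 3.2 tcp [0.5193 0.0133 0.005 ] jaw yaw -117.93 x [ 0.003  0.001 -1.   ] q [-0.12  0.06  2.02  0.    1.06  1.94] open 0.0074 F [-0.7  0.6  2.4]
 shift [-0.055  -0.0016  0.0001]
  turn about x 3.139 (world yaw -179.9 )
  turn about x -0.002 (world yaw 0.1 )
```

```bash
python3 -m jog '[[[-0.003,0,0,0,1],[-0.008,0,0,0,1],[-0.02,0,0,0,1],[-0.04,0,0,0,1],[-0.06,0,0,0,1],[-0.06,0,0,0,1]]]';  python3 - <<'E'
from h import *
plan((.4917,.2072,.07),-86.2)
d=imaging.get_image("scene"); u,v=proj(d,(.5177,.014,.06))[0].astype(int); crop(d,u-60,v-45,u+60,v+45,6,f"pics/l_scene.png"); np.savez("/tmp/l.npz",**d); print(u,v)
d=imaging.get_image("top"); u,v=proj(d,(.5177,.014,.06))[0].astype(int); crop(d,u-60,v-45,u+60,v+45,6,f"pics/l_top.png")
E
```

```text
t: 3.8
tool_pos: [0.5218, 0.013, 0.069]
tool_rot: [1.565, 0.932, -1.549]
contact_force: [0.4, 0.3, -0.6]
opening: 0.0076
t 3.8 tcp [0.5218 0.013  0.069 ] jaw yaw -117.93 x [ 0.01 -0.   -1.  ] q [-0.12 -0.04  1.99  0.    1.18  1.94] open 0.0076 F [ 0.4  0.3 -0.6]
 shift [-0.0014 -0.1176 -0.1575]
  turn about x -0.554 (world yaw 31.7 )
  turn about x 2.588 (world yaw -148.3 )
238 204
```

View pics/l_scene.png

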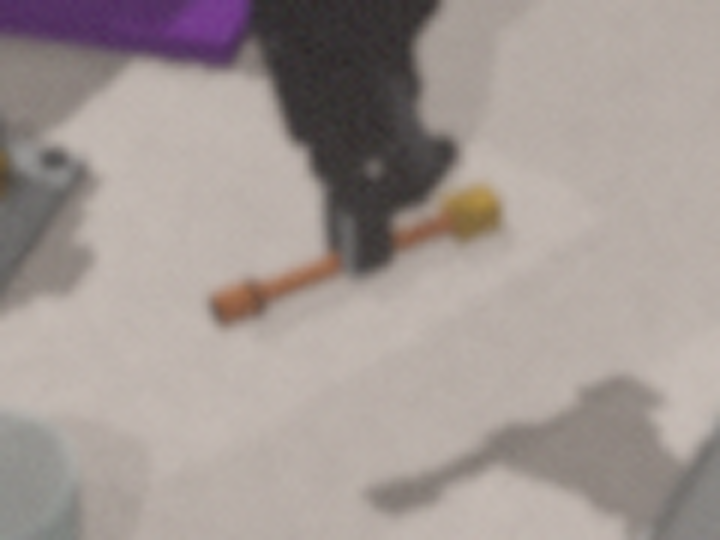

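View pics/l_top.png

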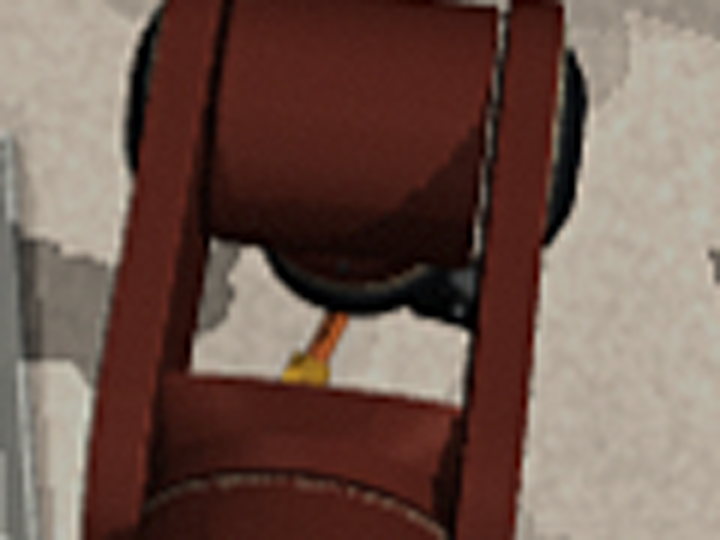

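```bash
python3 - <<'E'
from h import *
d=dict(np.load("/tmp/l.npz")); 
P=(np.array([(222,307),(490,208)])+.5)/6-.5+[238-60,204-45]
for z in((.072,.072),(.068,.076),(.076,.068)):
    a=cast(d,P[:1],z[0])[0];b=cast(d,P[1:],z[1])[0];v=a-b;print(z,a.round(4),b.round(4),((a+b)/2).round(4),np.linalg.norm(v).round(4),np.degrees(np.arctan2(v[1],v[0])).round(2))
E
```

```text
(0.072, 0.072) [ 0.5742 -0.0178  0.072 ] [0.4667 0.0428 0.072 ] [0.5204 0.0125 0.072 ] 0.1234 -29.39
(0.068, 0.076) [ 0.5705 -0.0207  0.068 ] [0.4709 0.0454 0.076 ] [0.5207 0.0123 0.072 ] 0.1198 -33.58
(0.076, 0.068) [ 0.5778 -0.0148  0.076 ] [0.4624 0.0402 0.068 ] [0.5201 0.0127 0.072 ] 0.1281 -25.48
```

```bash
python3 -m jog '[[[0,-0.015,-0.02,-0.08,1],[0,-0.035,-0.047,-0.18,1],[0,-0.055,-0.075,-0.28,1],[0,-0.075,-0.1,-0.37,1],[0,-0.095,-0.127,-0.45,1],[0,-0.11,-0.148,-0.52,1],[0,-0.117,-0.157,-0.554,1],[0,-0.117,-0.157,-0.554,1],[0,-0.117,-0.157,-0.554,1]]]';  python3 - <<'E'
from h import *
plan((.493,.2072,.02),-86.2)
d=imaging.get_image("scene"); u,v=proj(d,(.4917,.2072,.06))[0].astype(int); crop(d,u-60,v-45,u+60,v+45,6,f"pics/m_scene.png");print(u,v); np.savez("/tmp/m.npz",**d)
d=imaging.get_image("top"); u,v=proj(d,(.4917,.2072,.06))[0].astype(int); crop(d,u-60,v-45,u+60,v+45,6,f"pics/m_top.png");print(u,v); np.savez("/tmp/mt.npz",**d)
E
```

```text
t: 4.8
tool_pos: [0.4892, 0.2061, 0.0647]
tool_rot: [1.162, 1.237, -1.159]
contact_force: [0.2, 0.1, -0.4]
opening: 0.0073
t 4.8 tcp [0.4892 0.2061 0.0647] jaw yaw -86.24 x [ 0.003 -0.001 -1.   ] q [ 0.26 -0.01  1.97 -0.    1.18  1.76] open 0.0073 F [ 0.2  0.1 -0.4]
 shift [ 0.0447  0.0037 -0.0009]
  turn about x -0.001 (world yaw 0.0 )
  turn about x 3.141 (world yaw -180.0 )
314 225
177 178
```

View pics/m_scene.png

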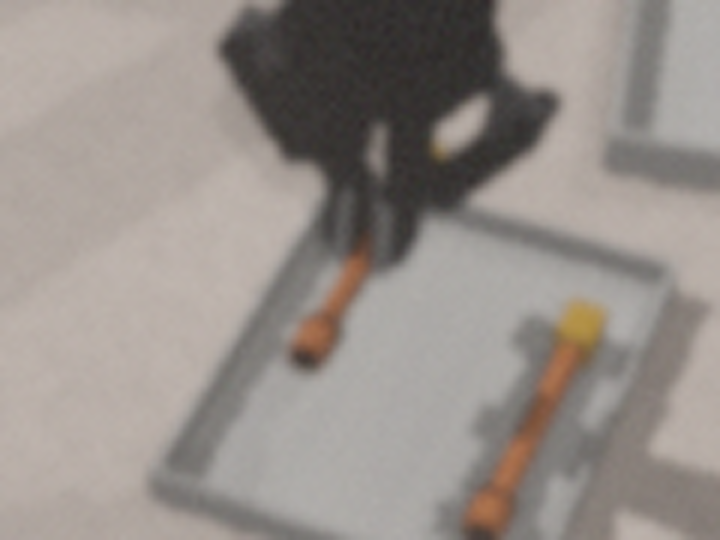

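View pics/m_top.png

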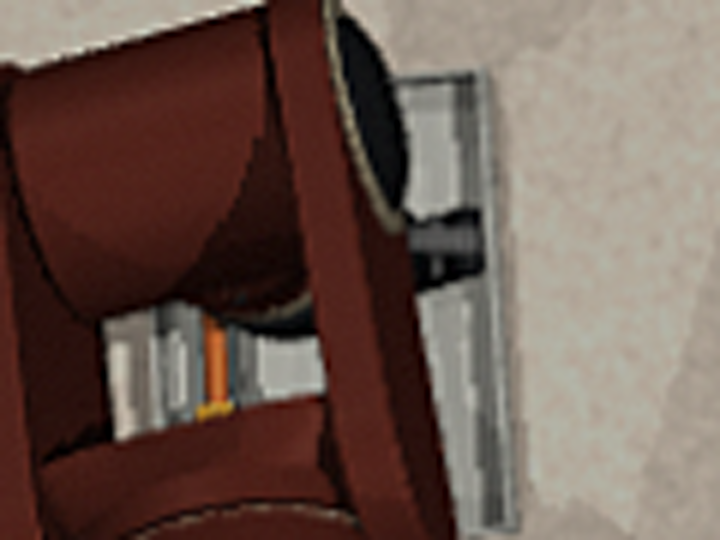

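```bash
python3 -m jog '[[[0.008,0.002,-0.001,0,1],[0.02,0.004,-0.001,0,1],[0.032,0.004,-0.001,0,1],[0.042,0.004,-0.001,0,1],[0.048,0.004,-0.001,0,1],[0.051,0.004,-0.001,0,1],[0.053,0.004,-0.001,0,1],[0.055,0.004,-0.001,0,1],[0.055,0.004,-0.001,0,1]]]';  python3 - <<'E'
from h import *
plan((.493,.2072,.008),-86.2)
E
```

```text
t: 5.8
tool_pos: [0.4939, 0.207, 0.0103]
tool_rot: [1.163, 1.236, -1.158]
contact_force: [0.2, 0.7, -0.9]
opening: 0.0074
t 5.8 tcp [0.4939 0.207  0.0103] jaw yaw -86.29 x [ 0.004 -0.    -1.   ] q [ 0.26  0.09  1.98 -0.    1.07  1.77] open 0.0074 F [ 0.2  0.7 -0.9]
 shift [ 0.0023 -0.0009 -0.0002]
  turn about x -0.001 (world yaw 0.1 )
  turn about x 3.14 (world yaw -179.9 )
```

```bash
python3 -m jog '[[[0.001,0,0,0,1],[0.002,0,0,0,1],[0.003,0,0,0,1],[0.0035,0,0,0,1]]]'; python3 - <<'E'
from h import *
plan((.493,.2072,.008),-86.2)
d=imaging.get_image("scene"); u,v=proj(d,(.4917,.2072,.02))[0].astype(int); crop(d,u-60,v-45,u+60,v+45,6,f"pics/n_scene.png");print(u,v)
E
```

```text
t: 6.2
tool_pos: [0.4942, 0.2071, 0.0079]
tool_rot: [1.163, 1.236, -1.159]
contact_force: [-3.9, -1.9, 9.0]
opening: 0.0075
t 6.2 tcp [0.4942 0.2071 0.0079] jaw yaw -86.28 x [ 0.004 -0.    -1.   ] q [ 0.26  0.09  1.98 -0.    1.07  1.77] open 0.0075 F [-3.9 -1.9  9. ]
 shift [-0.0001 -0.0012 -0.0001]
  turn about x -0.001 (world yaw 0.1 )
  turn about x 3.14 (world yaw -179.9 )
313 237
```

View pics/n_scene.png

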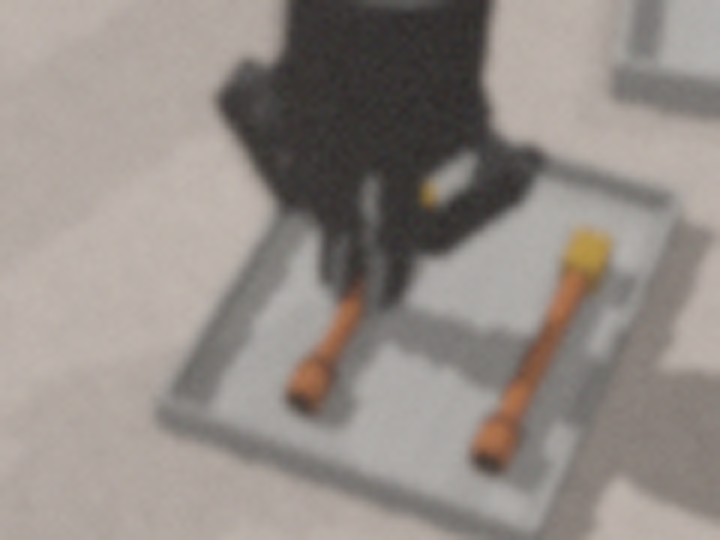

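It is touching down in the tray with 9 N, the cup at (308,385) pointing the same way as the laid one. I'll release gently and rise.

```bash
python3 -m jog '[[[0,0,0,0,0.8],[0,0,0,0,0.6],[0,0,0,0,0.45],[0,0,0,0,0.4],[0,0,0,0,0.4],[0,0,0,0,0.4]]]' 20; python3 -m jog '[[[-0.005,0,0,0,0.4],[-0.015,0,0,0,0.4],[-0.03,0,0,0,0.4],[-0.06,0,0,0,0.4],[-0.1,0,0,0,0.3],[-0.14,0,0,0,0],[-0.18,0,0,0,0],[-0.2,0,0,0,0]]]'; python3 - <<'E'
from h import *
d=imaging.get_image("scene"); u,v=proj(d,(.4917,.2072,.02))[0].astype(int); crop(d,u-60,v-45,u+60,v+45,6,f"pics/o_scene.png");print(u,v)
plan((.53,-.242,.2),13.7)
E
```

```text
t: 6.85
tool_pos: [0.4942, 0.2071, 0.0079]
tool_rot: [1.163, 1.236, -1.159]
contact_force: [0.6, 0.0, 0.6]
opening: 0.0257
t: 7.65
tool_pos: [0.4953, 0.2077, 0.2146]
tool_rot: [1.168, 1.231, -1.152]
contact_force: [0.2, -0.5, 0.1]
opening: 0.0427
313 237
t 7.7 tcp [0.4965 0.2081 0.2172] jaw yaw -86.27 x [ 0.016  0.003 -1.   ] q [ 0.26 -0.16  1.84 -0.    1.44  1.77] open 0.0422 F [1.8 0.2 2.2]
 shift [0.0164 0.0039 0.4513]
  turn about x -1.745 (world yaw 100.0 )
  turn about x 1.397 (world yaw -80.0 )
```

View pics/o_scene.png

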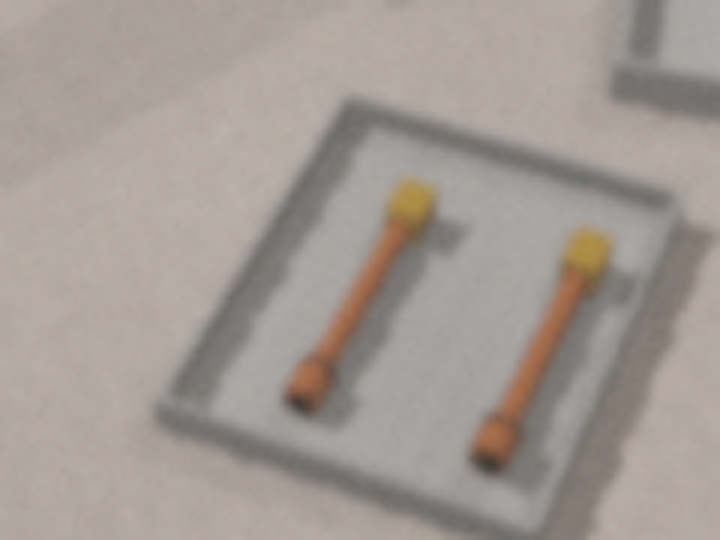

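The electrode lies in the tray with cup at (308,385) and tang at (412,203), parallel to its neighbour and pointing the same way. Next I'll move over the bushing, with the jaws along the holder's x.

```bash
python3 -m jog '[[[0,0,0.02,0.1,-0.4],[0,0,0.05,0.22,-0.4],[0,0,0.09,0.35,-0.4],[0,0,0.135,0.48,-0.4],[0,0,0.18,0.61,-0.4],[0,0,0.225,0.74,-0.4],[0,0,0.27,0.87,-0.4],[0,0.001,0.315,1.0,-0.4],[0,0.002,0.36,1.13,-0.4],[0.005,0.003,0.4,1.25,-0.4],[0.01,0.004,0.435,1.35,-0.4],[0.016,0.004,0.451,1.397,-0.4]]]'; python3 -m jog '[[[0,0,0,0,-0.4],[0,0,0,0,-0.4]]]'; python3 - <<'E'
from h import *
plan((.5295,-.242,.11),13.7)
E
```

```text
t: 8.9
tool_pos: [0.53, -0.2444, 0.201]
tool_rot: [2.116, 0.246, -2.079]
contact_force: [-0.0, -0.3, 0.4]
opening: 0.0595
t: 9.1
tool_pos: [0.5299, -0.2438, 0.2011]
tool_rot: [2.115, 0.248, -2.079]
contact_force: [-0.2, -0.3, 0.1]
opening: 0.0599
t 9.1 tcp [ 0.5299 -0.2438  0.2011] jaw yaw -166.55 x [ 0.017  0.003 -1.   ] q [-0.56 -0.03  1.75  0.01  1.41  2.34] open 0.0599 F [-0.2 -0.3  0.1]
 shift [ 0.0911 -0.0019  0.0015]
  turn about x 3.137 (world yaw -179.7 )
  turn about x -0.004 (world yaw 0.3 )
```

```bash
python3 -m jog '[[[0.02,-0.001,0.001,0,-0.4],[0.045,-0.002,0.0015,0,-0.4],[0.07,-0.002,0.0015,0,-0.4],[0.085,-0.002,0.0015,0,-0.4],[0.091,-0.002,0.0015,0,-0.4],[0.091,-0.002,0.0015,0,-0.4]]]'; python3 - <<'E'
from h import *
plan((.5295,-.242,.061),13.7)
for n in("scene","top"):
    d=imaging.get_image(n); u,v=proj(d,(.5295,-.242,.08))[0].astype(int); crop(d,u-40,v-30,u+40,v+30,9,f"pics/p_{n}.png");print(u,v)
E
```

```text
t: 9.7
tool_pos: [0.5294, -0.241, 0.1097]
tool_rot: [2.114, 0.25, -2.08]
contact_force: [-0.1, 1.2, -0.4]
opening: 0.0598
t 9.7 tcp [ 0.5294 -0.241   0.1097] jaw yaw -166.48 x [ 0.016  0.003 -1.   ] q [-0.56  0.05  1.83  0.01  1.25  2.34] open 0.0598 F [-0.1  1.2 -0.4]
 shift [0.0487 0.0009 0.0009]
  turn about x 3.138 (world yaw -179.8 )
  turn about x -0.003 (world yaw 0.2 )
155 170
362 161
```

View pics/p_scene.png

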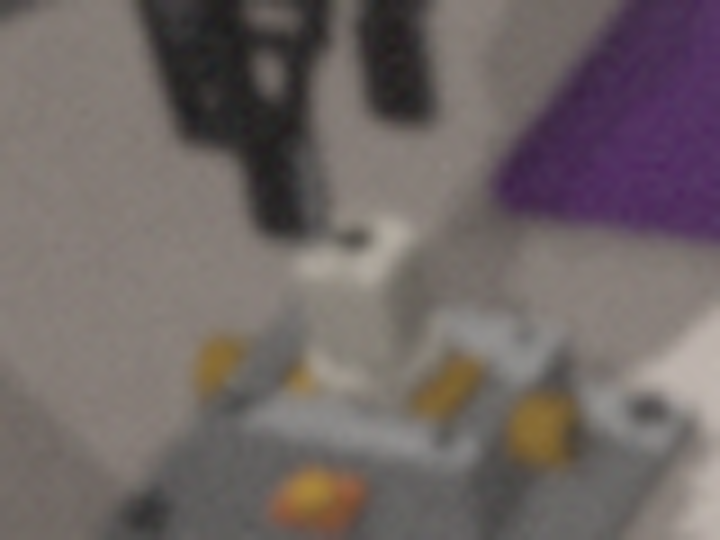

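View pics/p_top.png

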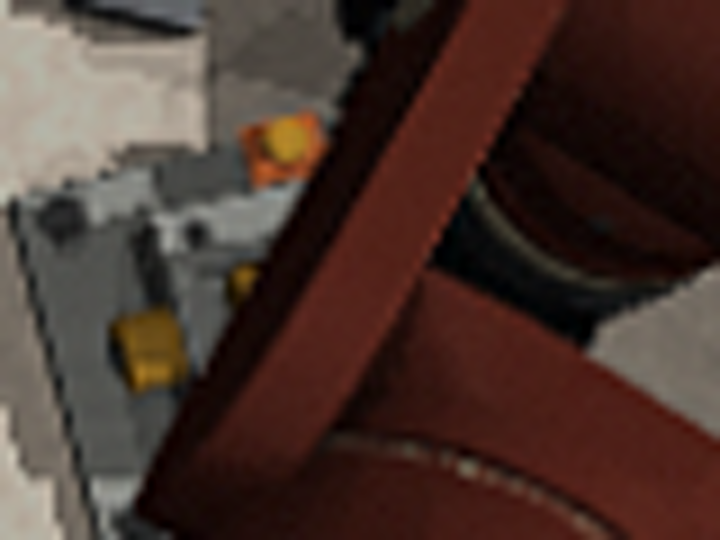

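The fingers straddle the bushing: tips at (285,220) and (400,110), bushing top at (355,240). I'll descend, then close in small steps while watching the force.

```bash
python3 -m jog '[[[0.01,0.0005,0.0005,0,-0.4],[0.025,0.001,0.001,0,-0.3],[0.038,0.001,0.001,0,-0.1],[0.046,0.001,0.001,0,0],[0.0485,0.001,0.001,-0.003,0.1],[0.0485,0.001,0.001,-0.003,0.15],[0.0485,0.001,0.001,-0.003,0.18],[0.0485,0.001,0.001,-0.003,0.2],[0.0485,0.001,0.001,-0.003,0.2]]]' 20; python3 - <<'E'
from h import *
plan((.5295,-.242,.061),13.7)
for n in("scene",):
    d=imaging.get_image(n); u,v=proj(d,(.5295,-.242,.08))[0].astype(int); crop(d,u-40,v-30,u+40,v+30,9,f"pics/q_{n}.png");print(u,v)
E
```

```text
t: 10.7
tool_pos: [0.5309, -0.2434, 0.0636]
tool_rot: [2.115, 0.249, -2.074]
contact_force: [-0.7, 0.0, 1.0]
opening: 0.0341
t 10.7 tcp [ 0.5309 -0.2434  0.0636] jaw yaw -166.34 x [ 0.02   0.001 -1.   ] q [-0.56  0.11  1.85  0.01  1.17  2.34] open 0.0341 F [-0.7  0.   1. ]
 shift [ 0.0026 -0.0017  0.001 ]
  turn about x 3.141 (world yaw -180.0 )
  turn about x -0.001 (world yaw 0.0 )
155 170
```

View pics/q_scene.png

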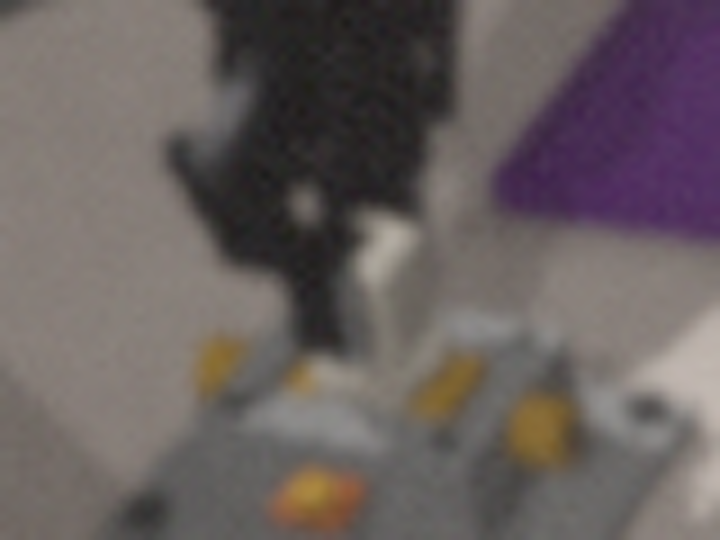

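```bash
python3 -m jog '[[[0.002,-0.0012,0.0005,0,0.2],[0.003,-0.0025,0.001,0,0.2],[0.0035,-0.003,0.001,0,0.2],[0.0035,-0.003,0.001,0,0.2]]]'; python3 -m jog '[[[0,0,0,0,0.23],[0,0,0,0,0.25]]]' ;python3 - <<'E'
from h import *
plan((.5295,-.242,.061),13.7)
E
```

```text
t: 11.15
tool_pos: [0.529, -0.2405, 0.0598]
tool_rot: [2.115, 0.25, -2.074]
contact_force: [-0.9, -0.1, -0.5]
opening: 0.034
t: 11.35
tool_pos: [0.5297, -0.2404, 0.0601]
tool_rot: [2.116, 0.25, -2.072]
contact_force: [3.2, 0.9, 0.2]
opening: 0.0316
t 11.35 tcp [ 0.5297 -0.2404  0.0601] jaw yaw -166.34 x [ 0.021  0.001 -1.   ] q [-0.56  0.11  1.86  0.01  1.16  2.34] open 0.0316 F [3.2 0.9 0.2]
 shift [-0.0009  0.0015  0.0005]
  turn about x 3.141 (world yaw -180.0 )
  turn about x -0.001 (world yaw 0.0 )
```

```bash
python3 -m jog '[[[0,0.001,-0.0005,0,0.25],[0,0.001,-0.0008,0,0.25]]]' ;python3 -m jog '[[[0,0,0,0,0.27],[0,0,0,0,0.28]]]' ;python3 - <<'E'
from h import *
plan((.5295,-.242,.061),13.7)
E
```

```text
t: 11.55
tool_pos: [0.5306, -0.2414, 0.0601]
tool_rot: [2.116, 0.25, -2.073]
contact_force: [-0.1, -0.1, 0.2]
opening: 0.0319
t: 11.75
tool_pos: [0.5307, -0.2413, 0.0601]
tool_rot: [2.116, 0.25, -2.073]
contact_force: [1.4, 0.8, 0.4]
opening: 0.0306
t 11.75 tcp [ 0.5307 -0.2413  0.0601] jaw yaw -166.34 x [ 0.021  0.001 -1.   ] q [-0.56  0.11  1.85  0.01  1.16  2.34] open 0.0306 F [1.4 0.8 0.4]
 shift [-0.0009  0.0004  0.0013]
  turn about x 3.141 (world yaw -180.0 )
  turn about x -0.001 (world yaw 0.0 )
```

```bash
python3 -m jog '[[[0,0,0,0,0.35],[0,0,0,0,0.5],[0,0,0,0,0.7],[0,0,0,0,0.7]]]' 30;python3 - <<'E'
from h import *
plan((.5295,-.242,.061),13.7)
E
python3 -m jog '[[[0,0.001,0,0,0.7],[0,0.002,0,0,0.7],[0,0.002,0,0,0.7]]]'
```

```text
t: 12.15
tool_pos: [0.5307, -0.2413, 0.0603]
tool_rot: [2.116, 0.25, -2.073]
contact_force: [0.5, 1.5, 2.2]
opening: 0.0298
t 12.15 tcp [ 0.5307 -0.2413  0.0603] jaw yaw -166.34 x [ 0.021  0.001 -1.   ] q [-0.56  0.11  1.85  0.01  1.16  2.34] open 0.0298 F [0.5 1.5 2.2]
 shift [-0.0007  0.0003  0.0013]
  turn about x 3.141 (world yaw -180.0 )
  turn about x -0.001 (world yaw 0.0 )
t: 12.45
tool_pos: [0.5308, -0.2416, 0.0603]
tool_rot: [2.117, 0.254, -2.076]
contact_force: [-2.0, 7.8, 6.5]
opening: 0.0294
```

```bash
python3 -m jog '[[[0,0.001,0,0,0.7],[0,0.002,0,0,0.7],[0,0.003,0,0,0.7],[0,0.004,0,0,0.7],[0,0.004,0,0,0.7]]]'; python3 - <<'E'
from h import *
plan((.5307,-.2413,.0603),13.7); print(ctrl.get_obs()["wrist_torque"])
for n in("scene",):
    d=imaging.get_image(n); u,v=proj(d,(.5295,-.242,.08))[0].astype(int); crop(d,u-40,v-30,u+40,v+30,9,f"pics/r_{n}.png");print(u,v)
E
```

```text
t: 12.95
tool_pos: [0.531, -0.2424, 0.0603]
tool_rot: [2.118, 0.262, -2.081]
contact_force: [-3.3, 12.7, 9.3]
opening: 0.0297
t 12.95 tcp [ 0.531  -0.2424  0.0603] jaw yaw -166.35 x [ 0.016  0.012 -1.   ] q [-0.56  0.12  1.85  0.02  1.17  2.33] open 0.0297 F [-3.3 12.7  9.3]
 shift [ 0.     -0.0011  0.    ]
  turn about x 3.141 (world yaw -180.0 )
  turn about x -0.001 (world yaw 0.0 )
[ 1.85318541  0.77960565 -0.01190389]
155 170
```

View pics/r_scene.png

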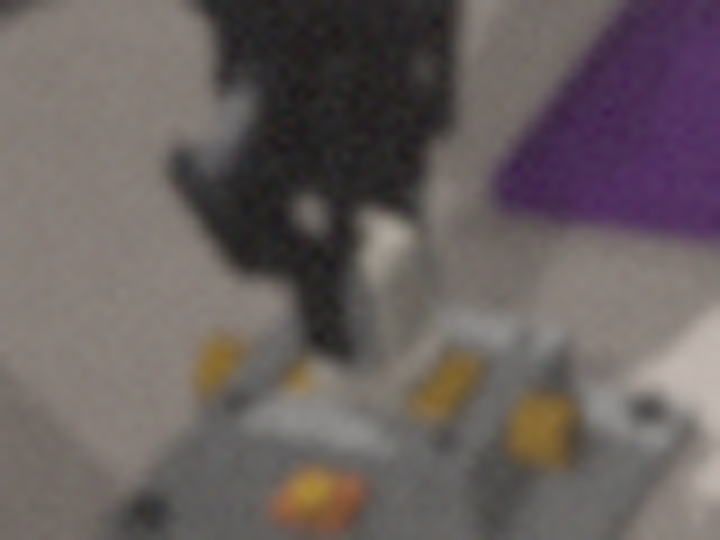

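```bash
python3 -m jog '[[[0,0.002,0,0,0.7],[0,0.004,0,0,0.7],[0,0.005,0,0,0.7],[0,0.006,0,0,0.7],[0,0.006,0,0,0.7]]]'; python3 - <<'E'
from h import *
plan((.5307,-.2413,.0603),13.7); print(ctrl.get_obs()["wrist_torque"])
for n in("scene",):
    d=imaging.get_image(n); u,v=proj(d,(.5295,-.242,.08))[0].astype(int); crop(d,u-40,v-30,u+40,v+30,9,f"pics/s_{n}.png");print(u,v)
E
```

```text
t: 13.5
tool_pos: [0.5312, -0.2433, 0.0604]
tool_rot: [2.119, 0.275, -2.09]
contact_force: [-6.0, 17.8, 13.8]
opening: 0.03
t 13.5 tcp [ 0.5312 -0.2433  0.0604] jaw yaw -166.35 x [ 0.011  0.023 -1.   ] q [-0.57  0.12  1.84  0.03  1.18  2.32] open 0.03 F [-6.  17.8 13.8]
 shift [ 0.0002 -0.0021  0.    ]
  turn about x 3.141 (world yaw -179.9 )
  turn about x -0.001 (world yaw 0.1 )
[2.96426458 1.02757515 0.02265147]
155 170
```

View pics/s_scene.png

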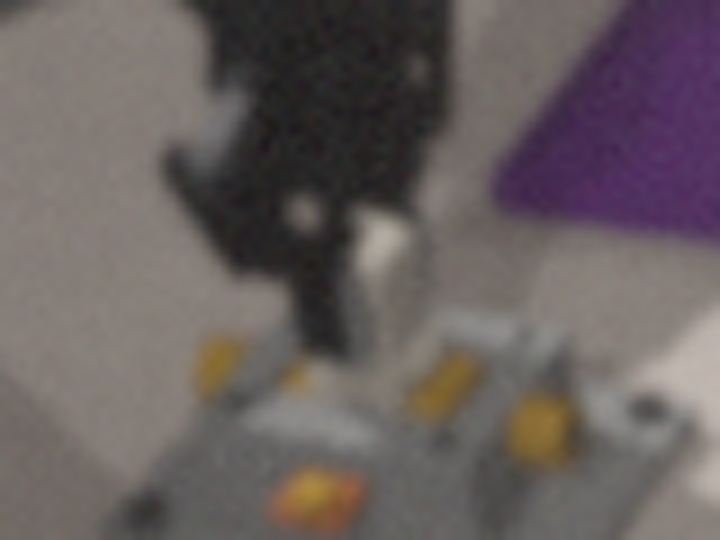

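```bash
python3 -m jog '[[[-0.001,0.002,0,0,0.7],[-0.002,0.003,0,0,0.7],[-0.003,0.004,0,0,0.7],[-0.003,0.005,0,0,0.7]]]'; python3 - <<'E'
from h import *
plan((.5307,-.2413,.0603),13.7); print(ctrl.get_obs()["wrist_torque"])
E
```

```text
t: 13.95
tool_pos: [0.5309, -0.2435, 0.0607]
tool_rot: [2.121, 0.287, -2.097]
contact_force: [0.8, 15.0, 0.5]
opening: 0.0295
t 13.95 tcp [ 0.5309 -0.2435  0.0607] jaw yaw -166.35 x [ 0.007  0.033 -0.999] q [-0.57  0.13  1.83  0.03  1.19  2.32] open 0.0295 F [ 0.8 15.   0.5]
 shift [ 0.0005 -0.0022 -0.0003]
  turn about x 3.141 (world yaw -180.0 )
  turn about x -0.001 (world yaw 0.0 )
[ 2.34942109 -0.09636804  0.08129398]
```

```bash
python3 -m jog '[[[-0.001,-0.002,0,0,0.7],[-0.001,-0.004,0,0,0.7],[-0.002,-0.006,0,0,0.7],[-0.002,-0.008,0,0,0.7],[-0.002,-0.008,0,0,0.7]]]'; python3 - <<'E'
from h import *
plan((.5307,-.2413,.0603),13.7); print(ctrl.get_obs()["wrist_torque"])
E
```

```text
t: 14.45
tool_pos: [0.5282, -0.2376, 0.061]
tool_rot: [2.118, 0.282, -2.096]
contact_force: [3.1, -6.7, -11.1]
opening: 0.0297
t 14.45 tcp [ 0.5282 -0.2376  0.061 ] jaw yaw -166.36 x [ 0.007  0.029 -1.   ] q [-0.56  0.11  1.85  0.03  1.19  2.33] open 0.0297 F [  3.1  -6.7 -11.1]
 shift [ 0.0006  0.0042 -0.0016]
  turn about x 3.141 (world yaw -179.9 )
  turn about x -0.001 (world yaw 0.1 )
[-1.32414762 -0.51832401  0.02849374]
```

```bash
python3 - <<'E'
from h import *
d=imaging.get_image("scene"); s=dict(np.load("/tmp/scene.npz"))
a=d["color"][150:215,120:200];b=s["color"][150:215,120:200]
cv2.imwrite("pics/t.png",cv2.resize(np.hstack([b,a])[:,:,::-1],None,fx=5,fy=5,interpolation=cv2.INTER_CUBIC))
# shift of the holder's front half by phase correlation
for (x0,y0,x1,y1) in((125,192,165,214),(170,180,196,210)):
    A=cv2.cvtColor(s["color"],cv2.COLOR_RGB2GRAY)[y0:y1,x0:x1].astype(float);B=cv2.cvtColor(d["color"],cv2.COLOR_RGB2GRAY)[y0:y1,x0:x1].astype(float)
    print(cv2.phaseCorrelate(A,B,cv2.createHanningWindow((x1-x0,y1-y0),cv2.CV_64F)))
E
```

```text
((0.639878601832848, 0.009524330798685199), 0.8891105963344024)
((1.6331263236502291, -0.3926815538074031), 1.081324256215461)
```

View pics/t.png

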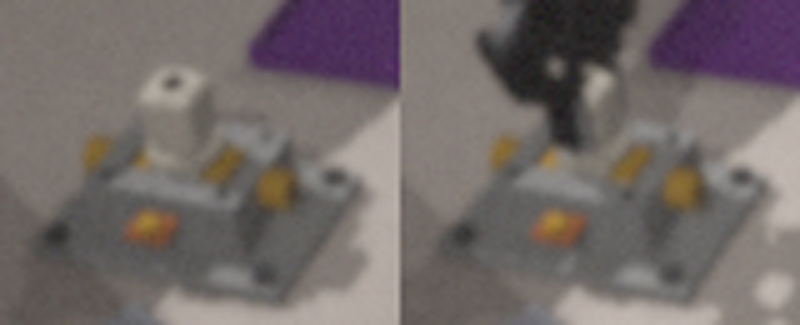

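```bash
cat >> h.py <<'E'
def hold(d=None):
    """holder displacement (mm, holder axes x,y) from the first picture: template match of near cap and near corner bolt, scene view"""
    d=d or imaging.get_image("scene"); s=dict(np.load("/tmp/scene.npz"))
    up=lambda im:cv2.resize(cv2.GaussianBlur(im,(0,0),.7),None,fx=8,fy=8,interpolation=cv2.INTER_CUBIC)
    out=[]
    for nm,X,r in(("cap+y",(0,.061,.034),4),("bolt+x+y",(.044,.062,.011),4),("badge",(.04,0,.03),5),("cap-y",(0,-.061,.034),4),("bolt+x-y",(.044,-.062,.011),4)):
        a=np.radians(13.7);W=np.array([.5294+X[0]*np.cos(a)-X[1]*np.sin(a),-.2418+X[0]*np.sin(a)+X[1]*np.cos(a),X[2]])
        u,v=np.round(proj(s,W)[0]).astype(int)
        T=up(s["color"][v-r:v+r+1,u-r:u+r+1]);S=up(d["color"][v-r-4:v+r+5,u-r-4:u+r+5])
        m=cv2.matchTemplate(S,T,cv2.TM_CCOEFF_NORMED);_,q,_,l=cv2.minMaxLoc(m)
        du=np.array(l)/8-4
        P=cast(d,[(u,v),(u+du[0],v+du[1])],X[2]);w=(P[1]-P[0])[:2]*1000
        out.append((nm,du.round(2).tolist(),"mm x,y",np.round([w[0]*np.cos(a)+w[1]*np.sin(a),-w[0]*np.sin(a)+w[1]*np.cos(a)],1).tolist(),round(q,2)))
    for o in out: print("  ",o)
    return d
def view(fn,d=None,x0=120,y0=145,x1=200,y1=215):
    d=d or imaging.get_image("scene"); crop(d,x0,y0,x1,y1,8,fn); return d
E
python3 -c "
from h import *
d=hold(); view('pics/u.png',d)"
```

```text
('cap+y', [1.25, 0.0], 'mm x,y', [-0.9, 3.3], 0.99)
   ('bolt+x+y', [1.25, -0.25], 'mm x,y', [-1.9, 2.8], 0.98)
   ('badge', [1.38, 0.0], 'mm x,y', [-1.0, 3.6], 0.98)
   ('cap-y', [1.25, -0.12], 'mm x,y', [-1.5, 3.1], 0.97)
   ('bolt+x-y', [1.5, -0.12], 'mm x,y', [-1.6, 3.7], 0.98)
```

View pics/u.png

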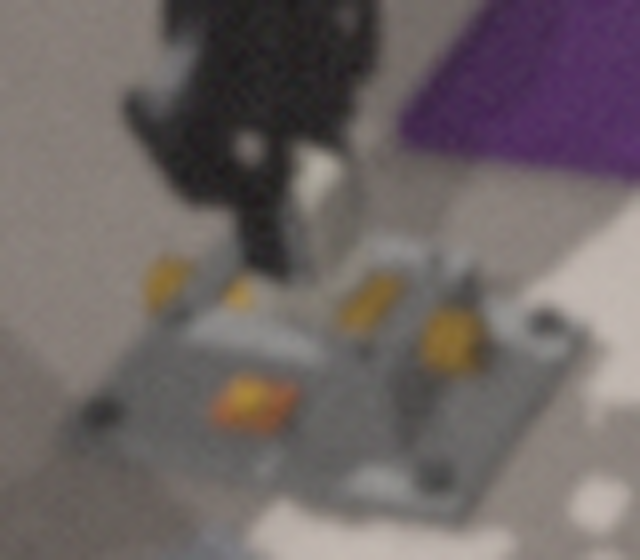

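```bash
python3 -m jog '[[[0,0.0015,0,0,0.7],[-0.0005,0.003,0,0,0.7],[-0.0005,0.0045,0,0,0.7],[-0.0005,0.006,0,0,0.7]]]' 30; python3 -c "
from h import *
plan((.5287,-.2384,.0603),13.7); hold()"
```

```text
t: 14.95
tool_pos: [0.5287, -0.2399, 0.0609]
tool_rot: [2.12, 0.292, -2.103]
contact_force: [-3.0, 14.6, 8.2]
opening: 0.0296
t 14.95 tcp [ 0.5287 -0.2399  0.0609] jaw yaw -166.39 x [ 0.004  0.038 -0.999] q [-0.57  0.12  1.84  0.04  1.2   2.32] open 0.0296 F [-3.  14.6  8.2]
 shift [ 0.0007 -0.0014 -0.0003]
  turn about x 3.14 (world yaw -179.9 )
  turn about x -0.002 (world yaw 0.1 )
   ('cap+y', [1.38, 0.0], 'mm x,y', [-1.0, 3.6], 0.99)
   ('bolt+x+y', [1.25, -0.25], 'mm x,y', [-1.9, 2.8], 0.99)
   ('badge', [1.25, 0.0], 'mm x,y', [-0.9, 3.2], 0.98)
   ('cap-y', [1.25, -0.12], 'mm x,y', [-1.5, 3.1], 0.97)
   ('bolt+x-y', [1.5, -0.12], 'mm x,y', [-1.6, 3.7], 0.98)
```

```bash
python3 -m jog '[[[-0.001,0.003,0,0,0.7],[-0.002,0.0045,0,0,0.7],[-0.0025,0.005,0,0,0.7],[-0.003,0.005,0,0,0.7]]]' 30; python3 -c "
from h import *
plan((.5287,-.2384,.0603),13.7); d=hold();view('pics/v.png',d)"
```

```text
t: 15.4
tool_pos: [0.5285, -0.2404, 0.0612]
tool_rot: [2.122, 0.304, -2.11]
contact_force: [2.4, 10.7, -5.4]
opening: 0.0294
t 15.4 tcp [ 0.5285 -0.2404  0.0612] jaw yaw -166.39 x [-0.     0.048 -0.999] q [-0.57  0.13  1.83  0.04  1.21  2.31] open 0.0294 F [ 2.4 10.7 -5.4]
 shift [ 0.001  -0.0018 -0.0007]
  turn about x 3.14 (world yaw -179.9 )
  turn about x -0.002 (world yaw 0.1 )
   ('cap+y', [1.12, -0.12], 'mm x,y', [-1.3, 2.7], 0.99)
   ('bolt+x+y', [1.12, -0.38], 'mm x,y', [-2.2, 2.2], 0.98)
   ('badge', [1.25, -0.12], 'mm x,y', [-1.4, 3.0], 0.98)
   ('cap-y', [1.0, -0.12], 'mm x,y', [-1.3, 2.4], 0.97)
   ('bolt+x-y', [1.38, -0.25], 'mm x,y', [-2.0, 3.1], 0.98)
```

View pics/v.png

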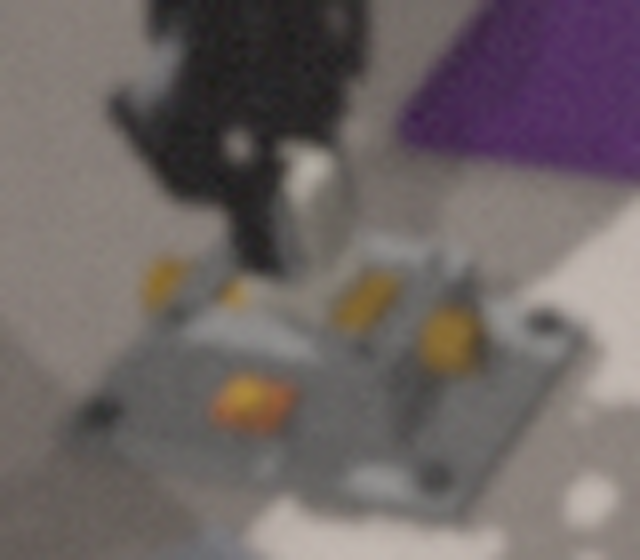

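```bash
python3 -m jog '[[[0,-0.002,0,0,0.7],[0,-0.004,0,0,0.7],[0,-0.005,0,0,0.7]]]' 30; python3 -m jog '[[[0,-0.001,0,0,0.7],[0,-0.002,0,0,0.7],[0,-0.003,0,0,0.7]]]'; python3 -c "
from h import *
plan((.5287,-.2384,.0603),13.7); d=hold()"
```

```text
t: 15.75
tool_pos: [0.5279, -0.2382, 0.0612]
tool_rot: [2.121, 0.296, -2.104]
contact_force: [4.2, -8.9, -6.4]
opening: 0.0298
t: 16.05
tool_pos: [0.5278, -0.2379, 0.0613]
tool_rot: [2.12, 0.289, -2.1]
contact_force: [4.3, -10.1, -7.4]
opening: 0.0299
t 16.05 tcp [ 0.5278 -0.2379  0.0613] jaw yaw -166.38 x [ 0.005  0.035 -0.999] q [-0.57  0.12  1.85  0.04  1.19  2.32] open 0.0299 F [  4.3 -10.1  -7.4]
 shift [ 0.001   0.0007 -0.0007]
  turn about x 3.14 (world yaw -179.9 )
  turn about x -0.001 (world yaw 0.1 )
   ('cap+y', [1.0, -0.12], 'mm x,y', [-1.3, 2.4], 0.99)
   ('bolt+x+y', [1.0, -0.38], 'mm x,y', [-2.2, 1.9], 0.98)
   ('badge', [1.25, -0.12], 'mm x,y', [-1.4, 3.0], 0.98)
   ('cap-y', [1.0, -0.25], 'mm x,y', [-1.8, 2.1], 0.97)
   ('bolt+x-y', [1.25, -0.12], 'mm x,y', [-1.4, 3.0], 0.97)
```

```bash
python3 -m jog '[[[0.001,-0.002,0,0,0.7],[0.001,-0.003,0,0,0.7],[0.001,-0.004,0,0,0.7],[0.001,-0.004,0,0,0.7]]]'; python3 -c "
from h import *
plan((.5287,-.2384,.0603),13.7); d=hold()"
```

```text
t: 16.5
tool_pos: [0.5278, -0.2377, 0.0614]
tool_rot: [2.119, 0.279, -2.094]
contact_force: [2.4, -10.5, -4.0]
opening: 0.0298
t 16.5 tcp [ 0.5278 -0.2377  0.0614] jaw yaw -166.38 x [ 0.009  0.027 -1.   ] q [-0.57  0.11  1.85  0.03  1.19  2.33] open 0.0298 F [  2.4 -10.5  -4. ]
 shift [ 0.0011  0.001  -0.0007]
  turn about x 3.14 (world yaw -179.9 )
  turn about x -0.001 (world yaw 0.1 )
   ('cap+y', [1.0, -0.12], 'mm x,y', [-1.3, 2.4], 0.99)
   ('bolt+x+y', [1.12, -0.38], 'mm x,y', [-2.2, 2.2], 0.98)
   ('badge', [1.25, -0.12], 'mm x,y', [-1.4, 3.0], 0.98)
   ('cap-y', [1.0, -0.12], 'mm x,y', [-1.3, 2.4], 0.97)
   ('bolt+x-y', [1.38, -0.25], 'mm x,y', [-2.0, 3.1], 0.97)
```

```bash
python3 -m jog '[[[0.0005,-0.003,0,0,0.7],[0.0005,-0.005,0,0,0.7],[0.0005,-0.006,0,0,0.7],[0.0005,-0.006,0,0,0.7]]]'; python3 -c "
from h import *
plan((.5286,-.2392,.0603),13.7); d=hold();view('pics/w.png',d)"
```

```text
t: 16.95
tool_pos: [0.5269, -0.2351, 0.0615]
tool_rot: [2.118, 0.271, -2.09]
contact_force: [2.1, -9.9, -6.1]
opening: 0.0294
t 16.95 tcp [ 0.5269 -0.2351  0.0615] jaw yaw -166.41 x [ 0.011  0.021 -1.   ] q [-0.56  0.1   1.86  0.03  1.18  2.33] open 0.0294 F [ 2.1 -9.9 -6.1]
 shift [ 0.0011  0.0044 -0.0007]
  turn about x 3.14 (world yaw -179.9 )
  turn about x -0.002 (world yaw 0.1 )
   ('cap+y', [2.0, 0.0], 'mm x,y', [-1.5, 5.2], 0.99)
   ('bolt+x+y', [2.0, -0.25], 'mm x,y', [-2.4, 4.7], 0.96)
   ('badge', [2.0, 0.0], 'mm x,y', [-1.5, 5.2], 0.98)
   ('cap-y', [1.75, -0.12], 'mm x,y', [-1.9, 4.4], 0.96)
   ('bolt+x-y', [2.25, -0.12], 'mm x,y', [-2.2, 5.7], 0.97)
```

View pics/w.png

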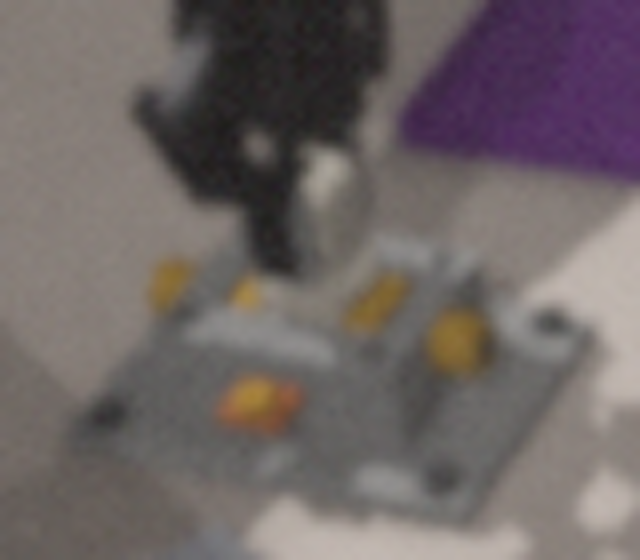

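```bash
python3 -m jog '[[[0,0,0,0,0.7],[0,0,0,0,0.7]]]' 110; python3 -m jog '[[[-0.001,0.0015,0,0,0.7],[-0.001,0.003,0,0,0.7]]]'; python3 -m jog '[[[-0.001,0.0015,0,0,0.7],[-0.001,0.003,0,0,0.7]]]';python3 -c "
from h import *
plan((.5286,-.2392,.0603),13.7); print(ctrl.get_obs()['wrist_torque']);d=hold()"
```

```text
t: 17.2
tool_pos: [0.527, -0.2357, 0.0617]
tool_rot: [2.118, 0.27, -2.089]
contact_force: [2.5, -2.6, -1.2]
opening: 0.0286
t: 17.4
tool_pos: [0.5272, -0.2367, 0.0617]
tool_rot: [2.12, 0.275, -2.092]
contact_force: [1.2, 7.2, -2.9]
opening: 0.0284
t: 17.6
tool_pos: [0.5273, -0.237, 0.0617]
tool_rot: [2.12, 0.282, -2.096]
contact_force: [0.7, 9.0, -2.0]
opening: 0.0283
t 17.6 tcp [ 0.5273 -0.237   0.0617] jaw yaw -166.44 x [ 0.008  0.03  -1.   ] q [-0.57  0.11  1.85  0.03  1.19  2.33] open 0.0283 F [ 0.7  9.  -2. ]
 shift [ 0.0014  0.0024 -0.0008]
  turn about x 3.139 (world yaw -179.9 )
  turn about x -0.003 (world yaw 0.1 )
[ 1.33313169 -0.27437749  0.04496796]
   ('cap+y', [2.0, 0.0], 'mm x,y', [-1.5, 5.2], 0.99)
   ('bolt+x+y', [2.0, -0.25], 'mm x,y', [-2.4, 4.7], 0.95)
   ('badge', [2.0, 0.0], 'mm x,y', [-1.5, 5.2], 0.98)
   ('cap-y', [1.75, -0.12], 'mm x,y', [-1.9, 4.4], 0.96)
   ('bolt+x-y', [2.25, -0.12], 'mm x,y', [-2.2, 5.7], 0.96)
```

```bash
for i in 1 2 3 4; do python3 -m jog '[[[-0.001,0.003,0,0,0.7],[-0.001,0.0045,0,0,0.7]]]' | sed -n '2,4p'; done;python3 -c "
from h import *
plan((.5286,-.2392,.0603),13.7); print(ctrl.get_obs()['wrist_torque']);d=hold()"
```

```text
tool_pos: [0.5274, -0.2376, 0.0619]
tool_rot: [2.122, 0.292, -2.102]
contact_force: [-0.1, 12.0, 2.2]
tool_pos: [0.5275, -0.238, 0.062]
tool_rot: [2.123, 0.303, -2.109]
contact_force: [-0.3, 14.2, 4.1]
tool_pos: [0.5276, -0.2382, 0.0622]
tool_rot: [2.124, 0.314, -2.115]
contact_force: [-1.5, 13.3, 4.1]
tool_pos: [0.5277, -0.2384, 0.0623]
tool_rot: [2.125, 0.325, -2.122]
contact_force: [-1.6, 14.1, 3.9]
t 18.45 tcp [ 0.5277 -0.2384  0.0623] jaw yaw -166.36 x [-0.007  0.066 -0.998] q [-0.58  0.13  1.83  0.06  1.22  2.31] open 0.0289 F [-1.6 14.1  3.9]
 shift [ 0.0019  0.0011 -0.0007]
  turn about x 3.141 (world yaw -179.9 )
  turn about x -0.001 (world yaw 0.1 )
[ 2.17302023  0.07294655 -0.04224756]
   ('cap+y', [2.0, 0.0], 'mm x,y', [-1.5, 5.2], 0.99)
   ('bolt+x+y', [2.0, -0.25], 'mm x,y', [-2.4, 4.7], 0.96)
   ('badge', [2.0, 0.0], 'mm x,y', [-1.5, 5.2], 0.98)
   ('cap-y', [1.75, -0.12], 'mm x,y', [-1.9, 4.4], 0.96)
   ('bolt+x-y', [2.25, -0.12], 'mm x,y', [-2.2, 5.7], 0.96)
```

```bash
for i in 1 2 3; do python3 -m jog '[[[-0.0015,0.003,0,0,0.7],[-0.0025,0.0045,0,0,0.7]]]' | sed -n '2,4p'; done;python3 -c "
from h import *
plan((.5286,-.2392,.0603),13.7); d=hold(); view('pics/x.png',d)"
```

```text
tool_pos: [0.5275, -0.2387, 0.0625]
tool_rot: [2.125, 0.337, -2.129]
contact_force: [2.3, 11.5, -7.7]
tool_pos: [0.5274, -0.2393, 0.0627]
tool_rot: [2.126, 0.347, -2.134]
contact_force: [1.8, 11.0, -7.9]
tool_pos: [0.5273, -0.2399, 0.0628]
tool_rot: [2.126, 0.358, -2.14]
contact_force: [2.2, 10.9, -7.9]
t 19.1 tcp [ 0.5273 -0.2399  0.0628] jaw yaw -166.25 x [-0.018  0.092 -0.996] q [-0.59  0.14  1.81  0.07  1.25  2.29] open 0.0286 F [ 2.2 10.9 -7.9]
 shift [ 0.0025 -0.0002 -0.0014]
  turn about x -3.141 (world yaw 179.9 )
  turn about x 0.001 (world yaw -0.1 )
   ('cap+y', [1.75, -0.12], 'mm x,y', [-1.8, 4.3], 0.99)
   ('bolt+x+y', [1.75, -0.5], 'mm x,y', [-3.2, 3.6], 0.98)
   ('badge', [1.75, -0.25], 'mm x,y', [-2.3, 4.0], 0.98)
   ('cap-y', [1.62, -0.38], 'mm x,y', [-2.8, 3.5], 0.97)
   ('bolt+x-y', [2.0, -0.38], 'mm x,y', [-3.0, 4.5], 0.96)
```

View pics/x.png

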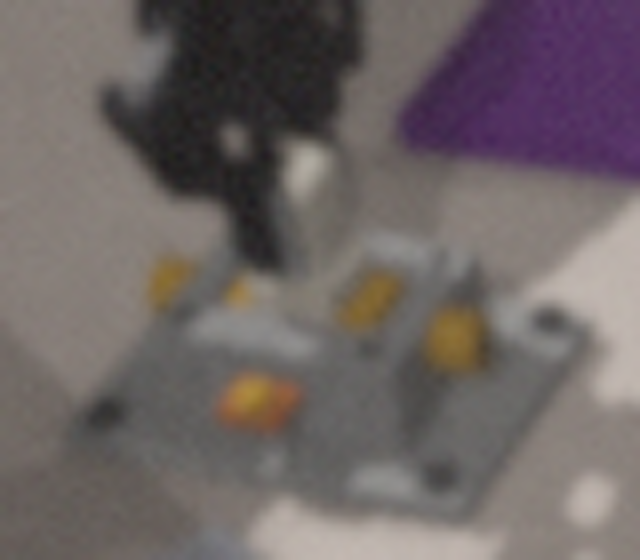

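```bash
for i in 1 2 3 4 5 6; do python3 -m jog '[[[0,-0.003,0,0,0.7],[0,-0.004,0,0,0.7]]]' | sed -n '2,4p'; done;python3 -c "
from h import *
plan((.5286,-.2392,.0603),13.7); d=hold()"
```

```text
tool_pos: [0.5268, -0.238, 0.0628]
tool_rot: [2.124, 0.352, -2.136]
contact_force: [5.6, -8.2, -10.2]
tool_pos: [0.5262, -0.2366, 0.0629]
tool_rot: [2.122, 0.344, -2.132]
contact_force: [3.9, -8.7, -9.2]
tool_pos: [0.5257, -0.2353, 0.063]
tool_rot: [2.121, 0.336, -2.128]
contact_force: [3.5, -8.0, -9.2]
tool_pos: [0.525, -0.234, 0.063]
tool_rot: [2.119, 0.329, -2.124]
contact_force: [4.2, -8.3, -8.8]
tool_pos: [0.5245, -0.2328, 0.0631]
tool_rot: [2.118, 0.321, -2.12]
contact_force: [4.1, -8.6, -10.0]
tool_pos: [0.5239, -0.2315, 0.0632]
tool_rot: [2.116, 0.314, -2.116]
contact_force: [3.7, -8.8, -9.6]
t 20.35 tcp [ 0.5239 -0.2315  0.0632] jaw yaw -166.18 x [-0.007  0.053 -0.999] q [-0.57  0.11  1.85  0.04  1.22  2.32] open 0.0288 F [ 3.7 -8.8 -9.6]
 shift [ 0.0025  0.0088 -0.0027]
  turn about x -3.139 (world yaw 179.9 )
  turn about x 0.002 (world yaw -0.1 )
   ('cap+y', [4.0, -0.12], 'mm x,y', [-3.5, 10.2], 0.99)
   ('bolt+x+y', [4.0, -0.5], 'mm x,y', [-4.9, 9.4], 0.96)
   ('badge', [4.0, -0.25], 'mm x,y', [-3.9, 9.9], 0.97)
   ('cap-y', [3.75, -0.25], 'mm x,y', [-3.9, 9.5], 0.94)
   ('bolt+x-y', [4.0, -0.38], 'mm x,y', [-4.5, 9.8], 0.9)
```

```bash
for i in 1 2 ; do python3 -m jog '[[[0.0015,-0.003,0,0,0.7],[0.002,-0.004,0,0,0.7]]]' | sed -n '2,4p'; done;python3 -c "
from h import *
plan((.5286,-.2392,.0603),13.7); d=hold()"
```

```text
tool_pos: [0.5237, -0.231, 0.0632]
tool_rot: [2.114, 0.305, -2.111]
contact_force: [1.6, -10.4, 0.9]
tool_pos: [0.5237, -0.2308, 0.0633]
tool_rot: [2.111, 0.295, -2.106]
contact_force: [0.6, -11.2, 0.5]
t 20.8 tcp [ 0.5237 -0.2308  0.0633] jaw yaw -166.13 x [-0.002  0.036 -0.999] q [-0.56  0.1   1.86  0.03  1.2   2.33] open 0.0284 F [  0.6 -11.2   0.5]
 shift [ 0.0027  0.0095 -0.0027]
  turn about x -3.139 (world yaw 179.8 )
  turn about x 0.003 (world yaw -0.2 )
   ('cap+y', [4.0, -0.25], 'mm x,y', [-4.0, 10.0], 0.99)
   ('bolt+x+y', [4.0, -0.5], 'mm x,y', [-4.9, 9.4], 0.95)
   ('badge', [4.0, -0.12], 'mm x,y', [-3.5, 10.1], 0.97)
   ('cap-y', [3.88, -0.38], 'mm x,y', [-4.5, 9.5], 0.93)
   ('bolt+x-y', [4.0, -0.25], 'mm x,y', [-4.0, 10.0], 0.87)
```

```bash
sed -i 's/v-r-4:v+r+5,u-r-4:u+r+5/v-r-9:v+r+10,u-r-9:u+r+10/; s#np.array(l)/8-4#np.array(l)/8-9#' h.py; for i in 1 2 3 4; do python3 -m jog '[[[0.0015,-0.003,0,0,0.7],[0.002,-0.004,0,0,0.7]]]' | sed -n '2,4p'; done;python3 -c "
from h import *
plan((.5286,-.2392,.0603),13.7); d=hold()"
```

```text
tool_pos: [0.5237, -0.2306, 0.0635]
tool_rot: [2.109, 0.285, -2.1]
contact_force: [1.0, -11.8, -1.3]
tool_pos: [0.5236, -0.2304, 0.0635]
tool_rot: [2.107, 0.276, -2.095]
contact_force: [0.4, -11.4, 0.4]
tool_pos: [0.5236, -0.2302, 0.0637]
tool_rot: [2.104, 0.267, -2.089]
contact_force: [0.7, -11.2, 0.0]
tool_pos: [0.5235, -0.2301, 0.0638]
tool_rot: [2.102, 0.257, -2.084]
contact_force: [0.7, -11.2, 0.4]
t 21.65 tcp [ 0.5235 -0.2301  0.0638] jaw yaw -166.08 x [ 0.008  0.003 -1.   ] q [-0.55  0.09  1.87  0.01  1.18  2.35] open 0.0287 F [  0.7 -11.2   0.4]
 shift [ 0.0035  0.0101 -0.0027]
  turn about x -3.138 (world yaw 179.8 )
  turn about x 0.004 (world yaw -0.2 )
   ('cap+y', [4.12, -0.12], 'mm x,y', [-3.6, 10.5], 0.99)
   ('bolt+x+y', [4.12, -0.5], 'mm x,y', [-4.9, 9.7], 0.96)
   ('badge', [4.25, -0.12], 'mm x,y', [-3.7, 10.8], 0.97)
   ('cap-y', [3.75, -0.38], 'mm x,y', [-4.4, 9.2], 0.92)
   ('bolt+x-y', [4.88, -0.62], 'mm x,y', [-6.1, 11.5], 0.95)
```

```bash
for i in 1 2 3 4 5 6; do python3 -m jog '[[[0.0015,-0.004,0,0,0.7],[0.002,-0.005,0,0,0.7]]]' | sed -n '2,4p'; done;python3 -c "
from h import *
plan((.5286,-.2392,.0603),13.7); d=hold()"
```

```text
tool_pos: [0.5234, -0.2295, 0.0639]
tool_rot: [2.099, 0.246, -2.078]
contact_force: [1.1, -13.6, -1.9]
tool_pos: [0.5233, -0.2292, 0.0641]
tool_rot: [2.096, 0.235, -2.071]
contact_force: [2.2, -14.8, -0.8]
tool_pos: [0.5232, -0.2289, 0.0642]
tool_rot: [2.094, 0.224, -2.064]
contact_force: [1.0, -14.0, -1.1]
tool_pos: [0.5232, -0.2286, 0.0643]
tool_rot: [2.091, 0.213, -2.058]
contact_force: [1.4, -13.6, -0.9]
tool_pos: [0.523, -0.2283, 0.0644]
tool_rot: [2.088, 0.202, -2.051]
contact_force: [1.3, -14.5, -0.2]
tool_pos: [0.523, -0.228, 0.0645]
tool_rot: [2.085, 0.191, -2.045]
contact_force: [1.2, -15.5, -0.4]
t 22.9 tcp [ 0.523  -0.228   0.0645] jaw yaw -165.96 x [ 0.026 -0.057 -0.998] q [-0.52  0.06  1.9  -0.04  1.13  2.39] open 0.0286 F [  1.2 -15.5  -0.4]
 shift [ 0.005   0.0119 -0.0027]
  turn about x -3.136 (world yaw 179.7 )
  turn about x 0.006 (world yaw -0.3 )
   ('cap+y', [4.25, -0.12], 'mm x,y', [-3.7, 10.9], 0.99)
   ('bolt+x+y', [4.38, -0.38], 'mm x,y', [-4.7, 10.6], 0.97)
   ('badge', [4.38, -0.12], 'mm x,y', [-3.7, 11.1], 0.97)
   ('cap-y', [3.88, -0.25], 'mm x,y', [-4.0, 9.8], 0.93)
   ('bolt+x-y', [4.88, -0.62], 'mm x,y', [-6.1, 11.5], 0.95)
```

```bash
for i in 1 2 3; do python3 -m jog '[[[0.0015,-0.004,0,0,0.7],[0.002,-0.0047,0,0,0.7]]]' | sed -n '2,4p'; done; echo; for i in 1 2 3 4 5 6; do python3 -m jog '[[[-0.001,0.004,0,0,0.7],[-0.0015,0.0055,0,0,0.7]]]' | sed -n '2,4p'; done;python3 -c "
from h import *
plan((.5286,-.2392,.0603),13.7); d=hold()"
```

```text
tool_pos: [0.523, -0.2279, 0.0646]
tool_rot: [2.082, 0.181, -2.038]
contact_force: [1.3, -13.6, 0.9]
tool_pos: [0.5229, -0.2277, 0.0648]
tool_rot: [2.079, 0.171, -2.032]
contact_force: [1.1, -13.1, 1.5]
tool_pos: [0.5229, -0.2275, 0.0648]
tool_rot: [2.076, 0.161, -2.026]
contact_force: [0.4, -13.1, 0.5]

tool_pos: [0.5227, -0.2306, 0.0649]
tool_rot: [2.077, 0.167, -2.033]
contact_force: [2.9, 5.9, -8.2]
tool_pos: [0.5229, -0.2316, 0.0651]
tool_rot: [2.08, 0.177, -2.04]
contact_force: [1.4, 13.7, -5.4]
tool_pos: [0.523, -0.2322, 0.0653]
tool_rot: [2.083, 0.188, -2.048]
contact_force: [1.2, 13.1, -3.4]
tool_pos: [0.523, -0.2326, 0.0655]
tool_rot: [2.086, 0.2, -2.056]
contact_force: [2.0, 14.0, -2.5]
tool_pos: [0.5232, -0.2331, 0.0657]
tool_rot: [2.088, 0.212, -2.064]
contact_force: [1.4, 13.9, -2.7]
tool_pos: [0.5232, -0.2336, 0.0659]
tool_rot: [2.091, 0.224, -2.072]
contact_force: [0.1, 14.3, -0.8]
t 24.75 tcp [ 0.5232 -0.2336  0.0659] jaw yaw -166.16 x [ 0.012 -0.026 -1.   ] q [-0.54  0.08  1.88 -0.02  1.16  2.37] open 0.0282 F [ 0.1 14.3 -0.8]
 shift [ 0.0058  0.0066 -0.0038]
  turn about x -3.139 (world yaw 179.9 )
  turn about x 0.002 (world yaw -0.1 )
   ('cap+y', [3.88, -0.38], 'mm x,y', [-4.4, 9.4], 0.99)
   ('bolt+x+y', [3.88, -0.75], 'mm x,y', [-5.7, 8.6], 0.96)
   ('badge', [3.88, -0.5], 'mm x,y', [-4.8, 9.0], 0.97)
   ('cap-y', [3.5, -0.62], 'mm x,y', [-5.3, 8.0], 0.94)
   ('bolt+x-y', [4.5, -1.0], 'mm x,y', [-7.3, 9.7], 0.93)
```

```bash
for i in 1 2 3 4 5 6 7 8 9; do python3 -m jog '[[[-0.0015,0.004,-0.001,0,0.7],[-0.0025,0.0055,-0.001,0,0.7]]]' | sed -n '2,4p'; done;python3 -c "
from h import *
plan((.5286,-.2392,.0603),13.7); d=hold()"
```

```text
tool_pos: [0.5234, -0.2339, 0.0661]
tool_rot: [2.091, 0.236, -2.082]
contact_force: [0.6, 10.8, -7.1]
tool_pos: [0.5235, -0.2345, 0.0662]
tool_rot: [2.09, 0.248, -2.092]
contact_force: [0.5, 11.5, -6.8]
tool_pos: [0.5236, -0.235, 0.0663]
tool_rot: [2.09, 0.26, -2.102]
contact_force: [0.4, 11.9, -7.3]
tool_pos: [0.5238, -0.2357, 0.0663]
tool_rot: [2.089, 0.272, -2.111]
contact_force: [0.7, 11.6, -8.1]
tool_pos: [0.5239, -0.2365, 0.0664]
tool_rot: [2.088, 0.284, -2.121]
contact_force: [0.5, 10.7, -8.4]
tool_pos: [0.5241, -0.2372, 0.0665]
tool_rot: [2.087, 0.296, -2.131]
contact_force: [-0.5, 11.9, -7.8]
tool_pos: [0.5243, -0.2379, 0.0666]
tool_rot: [2.086, 0.309, -2.141]
contact_force: [-0.3, 11.5, -6.1]
tool_pos: [0.5245, -0.2385, 0.0667]
tool_rot: [2.085, 0.321, -2.151]
contact_force: [-1.1, 11.5, -5.4]
tool_pos: [0.5247, -0.2392, 0.0668]
tool_rot: [2.083, 0.334, -2.161]
contact_force: [-1.4, 13.7, -6.0]
t 26.6 tcp [ 0.5247 -0.2392  0.0668] jaw yaw -166.02 x [-0.044  0.065 -0.997] q [-0.57  0.14  1.81  0.03  1.26  2.32] open 0.0282 F [-1.4 13.7 -6. ]
 shift [ 0.0063  0.0015 -0.004 ]
  turn about x -3.137 (world yaw 179.7 )
  turn about x 0.005 (world yaw -0.3 )
   ('cap+y', [2.88, -1.0], 'mm x,y', [-6.2, 5.6], 0.99)
   ('bolt+x+y', [2.88, -1.25], 'mm x,y', [-6.8, 5.1], 0.98)
   ('badge', [2.88, -0.88], 'mm x,y', [-5.5, 5.7], 0.98)
   ('cap-y', [2.5, -0.88], 'mm x,y', [-5.5, 4.7], 0.97)
   ('bolt+x-y', [3.38, -1.25], 'mm x,y', [-7.4, 6.2], 0.94)
```

```bash
for i in 1 2 3 4 5 6 7 8 9; do python3 -m jog '[[[0.0015,-0.004,0,0,0.7],[0.002,-0.005,0,0,0.7]]]' | sed -n '2,4p'; done;python3 -c "
from h import *
plan((.5286,-.2392,.0603),13.7); d=hold()"
```

```text
tool_pos: [0.5242, -0.2371, 0.0668]
tool_rot: [2.08, 0.326, -2.155]
contact_force: [0.8, -8.3, 0.2]
tool_pos: [0.5241, -0.2365, 0.067]
tool_rot: [2.078, 0.314, -2.148]
contact_force: [1.0, -12.5, -1.6]
tool_pos: [0.5239, -0.2361, 0.0671]
tool_rot: [2.075, 0.302, -2.141]
contact_force: [1.7, -13.3, -1.7]
tool_pos: [0.5239, -0.2358, 0.0673]
tool_rot: [2.073, 0.289, -2.133]
contact_force: [2.4, -13.0, -2.8]
tool_pos: [0.5237, -0.2355, 0.0674]
tool_rot: [2.07, 0.277, -2.126]
contact_force: [1.9, -12.7, -0.7]
tool_pos: [0.5237, -0.2352, 0.0675]
tool_rot: [2.068, 0.265, -2.119]
contact_force: [1.4, -12.7, -0.1]
tool_pos: [0.5236, -0.235, 0.0677]
tool_rot: [2.065, 0.253, -2.112]
contact_force: [2.3, -14.0, -2.2]
tool_pos: [0.5235, -0.2347, 0.0678]
tool_rot: [2.063, 0.241, -2.105]
contact_force: [1.3, -13.6, -1.5]
tool_pos: [0.5234, -0.2344, 0.0679]
tool_rot: [2.06, 0.23, -2.097]
contact_force: [1.6, -13.5, -0.2]
t 28.45 tcp [ 0.5234 -0.2344  0.0679] jaw yaw -165.91 x [-0.014 -0.028 -0.999] q [-0.54  0.09  1.86 -0.03  1.19  2.37] open 0.0284 F [  1.6 -13.5  -0.2]
 shift [ 0.0077  0.0057 -0.004 ]
  turn about x -3.135 (world yaw 179.6 )
  turn about x 0.007 (world yaw -0.4 )
   ('cap+y', [2.75, -0.88], 'mm x,y', [-5.6, 5.5], 0.99)
   ('bolt+x+y', [2.75, -1.25], 'mm x,y', [-6.8, 4.8], 0.98)
   ('badge', [2.88, -0.88], 'mm x,y', [-5.5, 5.7], 0.98)
   ('cap-y', [2.5, -0.88], 'mm x,y', [-5.5, 4.7], 0.96)
   ('bolt+x-y', [3.25, -1.12], 'mm x,y', [-6.8, 6.1], 0.94)
```

```bash
for i in 1 2 3 4 5 6; do python3 -m jog '[[[0.0015,-0.004,0,0,0.7],[0.002,-0.005,0,0,0.7]]]' | sed -n '2,4p'; done; echo; for i in 1 2 3 4 5 6 7 8; do python3 -m jog '[[[-0.0015,0.004,0,0,0.7],[-0.002,0.0055,0,0,0.7]]]' | sed -n '2,4p'; done;python3 -c "
from h import *
plan((.5286,-.2392,.0603),13.7); d=hold()"
```

```text
tool_pos: [0.5234, -0.2342, 0.068]
tool_rot: [2.058, 0.218, -2.09]
contact_force: [1.3, -14.9, -1.0]
tool_pos: [0.5233, -0.2339, 0.0682]
tool_rot: [2.055, 0.207, -2.083]
contact_force: [1.9, -13.5, -1.6]
tool_pos: [0.5232, -0.2336, 0.0683]
tool_rot: [2.052, 0.196, -2.076]
contact_force: [0.7, -13.5, -0.0]
tool_pos: [0.5231, -0.2334, 0.0684]
tool_rot: [2.049, 0.185, -2.07]
contact_force: [1.0, -13.5, -1.1]
tool_pos: [0.523, -0.2331, 0.0685]
tool_rot: [2.046, 0.174, -2.063]
contact_force: [1.6, -13.6, -0.6]
tool_pos: [0.523, -0.2329, 0.0686]
tool_rot: [2.043, 0.163, -2.056]
contact_force: [1.5, -13.7, 0.3]

tool_pos: [0.5226, -0.2362, 0.0688]
tool_rot: [2.042, 0.168, -2.062]
contact_force: [2.0, 4.7, -11.9]
tool_pos: [0.5226, -0.2379, 0.0689]
tool_rot: [2.043, 0.177, -2.069]
contact_force: [2.4, 8.3, -10.4]
tool_pos: [0.5225, -0.2394, 0.0691]
tool_rot: [2.044, 0.186, -2.076]
contact_force: [1.0, 8.4, -10.6]
tool_pos: [0.5225, -0.2408, 0.0693]
tool_rot: [2.044, 0.196, -2.083]
contact_force: [1.3, 9.7, -9.5]
tool_pos: [0.5225, -0.2421, 0.0694]
tool_rot: [2.045, 0.205, -2.09]
contact_forc
[... 180 characters left out ...]
, -2.104]
contact_force: [0.5, 10.2, -9.7]
tool_pos: [0.5225, -0.2463, 0.0698]
tool_rot: [2.046, 0.235, -2.111]
contact_force: [-0.1, 8.7, -8.7]
t 31.3 tcp [ 0.5225 -0.2463  0.0698] jaw yaw -165.77 x [-0.028 -0.027 -0.999] q [-0.55  0.1   1.84 -0.04  1.2   2.36] open 0.0287 F [-0.1  8.7 -8.7]
 shift [ 0.0091 -0.0056 -0.0079]
  turn about x -3.132 (world yaw 179.5 )
  turn about x 0.009 (world yaw -0.5 )
   ('cap+y', [0.5, -2.38], 'mm x,y', [-10.0, -3.2], 0.99)
   ('bolt+x+y', [0.5, -2.62], 'mm x,y', [-10.3, -3.5], 0.98)
   ('badge', [0.75, -2.25], 'mm x,y', [-9.3, -2.7], 0.98)
   ('cap-y', [0.5, -2.0], 'mm x,y', [-8.7, -3.3], 0.99)
   ('bolt+x-y', [1.12, -2.5], 'mm x,y', [-10.6, -2.6], 0.95)
```

```bash
for i in 1 2 3 4; do python3 -m jog '[[[0,0.004,-0.001,0,0.7],[-0.0005,0.0055,-0.001,0,0.7]]]' | sed -n '2,4p'; done; python3 -c "
from h import *
plan((.5286,-.2392,.0603),13.7); d=hold()"
```

```text
tool_pos: [0.523, -0.2476, 0.0698]
tool_rot: [2.044, 0.246, -2.121]
contact_force: [-3.8, 15.1, 0.5]
tool_pos: [0.5232, -0.2479, 0.0698]
tool_rot: [2.043, 0.259, -2.132]
contact_force: [-6.4, 17.5, 3.8]
tool_pos: [0.5235, -0.2482, 0.0698]
tool_rot: [2.041, 0.272, -2.144]
contact_force: [-5.4, 17.3, 4.1]
tool_pos: [0.5237, -0.2486, 0.0698]
tool_rot: [2.039, 0.285, -2.155]
contact_force: [-5.8, 17.1, 3.9]
t 32.15 tcp [ 0.5237 -0.2486  0.0698] jaw yaw -165.67 x [-0.057  0.014 -0.998] q [-0.56  0.14  1.81 -0.02  1.25  2.34] open 0.0288 F [-5.8 17.1  3.9]
 shift [ 0.0094 -0.0076 -0.0076]
  turn about x -3.131 (world yaw 179.4 )
  turn about x 0.011 (world yaw -0.6 )
   ('cap+y', [0.25, -2.5], 'mm x,y', [-10.3, -4.1], 0.99)
   ('bolt+x+y', [0.25, -2.88], 'mm x,y', [-11.1, -4.6], 0.98)
   ('badge', [0.5, -2.38], 'mm x,y', [-9.6, -3.6], 0.98)
   ('cap-y', [0.38, -2.0], 'mm x,y', [-8.6, -3.6], 0.99)
   ('bolt+x-y', [1.0, -2.5], 'mm x,y', [-10.5, -2.9], 0.95)
```

```bash
for i in 1 2 3 4 5; do python3 -m jog '[[[-0.0005,0.004,0.0005,0,0.7],[-0.001,0.005,0.001,0,0.7]]]' | sed -n '2,4p'; done; python3 -c "
from h import *
plan((.5286,-.2392,.0603),13.7); d=hold();view('pics/y.png',d)"
```

```text
tool_pos: [0.5235, -0.2494, 0.0701]
tool_rot: [2.041, 0.296, -2.16]
contact_force: [1.2, 12.4, -4.2]
tool_pos: [0.5234, -0.2505, 0.0702]
tool_rot: [2.043, 0.306, -2.165]
contact_force: [2.0, 11.4, -4.8]
tool_pos: [0.5234, -0.2516, 0.0703]
tool_rot: [2.045, 0.316, -2.169]
contact_force: [1.4, 12.9, -4.8]
tool_pos: [0.5233, -0.2527, 0.0704]
tool_rot: [2.047, 0.327, -2.174]
contact_force: [0.9, 12.2, -3.7]
tool_pos: [0.5233, -0.2538, 0.0706]
tool_rot: [2.049, 0.337, -2.178]
contact_force: [1.3, 12.0, -4.1]
t 33.2 tcp [ 0.5233 -0.2538  0.0706] jaw yaw -165.41 x [-0.068  0.056 -0.996] q [-0.58  0.16  1.78  0.01  1.29  2.3 ] open 0.029 F [ 1.3 12.  -4.1]
 shift [ 0.0107 -0.0121 -0.0093]
  turn about x -3.126 (world yaw 179.1 )
  turn about x 0.016 (world yaw -0.9 )
   ('cap+y', [-0.75, -3.0], 'mm x,y', [-11.6, -7.7], 0.99)
   ('bolt+x+y', [-0.88, -3.5], 'mm x,y', [-12.6, -8.7], 0.98)
   ('badge', [-0.5, -3.0], 'mm x,y', [-11.3, -7.5], 0.97)
   ('cap-y', [-0.62, -2.62], 'mm x,y', [-10.4, -7.8], 0.98)
   ('bolt+x-y', [-0.25, -3.0], 'mm x,y', [-11.5, -7.4], 0.96)
```

View pics/y.png

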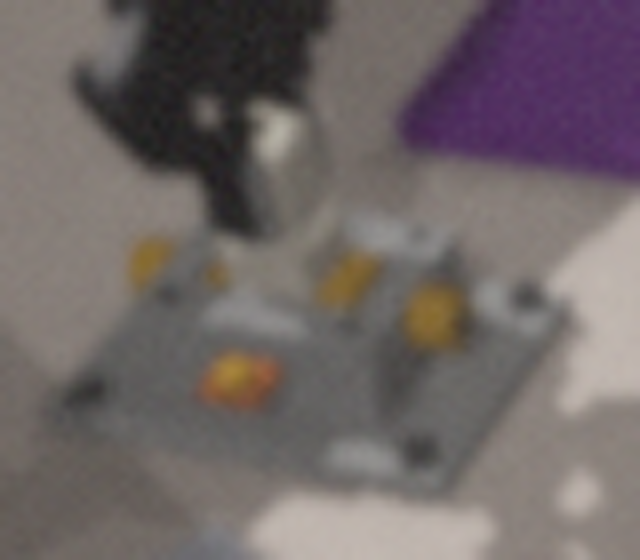

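```bash
python3 -m jog '[[[0,-0.003,-0.0015,0,0.7],[0,-0.005,-0.003,0,0.7],[0,-0.007,-0.005,0,0.7],[0,-0.008,-0.007,0,0.7],[0,-0.008,-0.008,0,0.7],[0,-0.008,-0.008,0,0.7]]]'; python3 -c "
from h import *
plan((.5307,-.2413,.0603),13.7); d=hold();view('pics/z.png',d)"
```

```text
t: 33.85
tool_pos: [0.5262, -0.2475, 0.0706]
tool_rot: [2.036, 0.331, -2.183]
contact_force: [-8.7, -9.0, -3.7]
opening: 0.0287
t 33.85 tcp [ 0.5262 -0.2475  0.0706] jaw yaw -165.36 x [-0.076  0.049 -0.996] q [-0.57  0.16  1.78  0.    1.29  2.32] open 0.0287 F [-8.7 -9.  -3.7]
 shift [ 0.0102 -0.0042 -0.0065]
  turn about x -3.125 (world yaw 179.1 )
  turn about x 0.016 (world yaw -0.9 )
   ('cap+y', [-0.38, -2.0], 'mm x,y', [-7.8, -4.8], 0.99)
   ('bolt+x+y', [-0.25, -2.5], 'mm x,y', [-9.3, -5.2], 0.98)
   ('badge', [0.0, -2.0], 'mm x,y', [-7.8, -4.1], 0.98)
   ('cap-y', [-0.38, -1.62], 'mm x,y', [-6.4, -4.8], 0.99)
   ('bolt+x-y', [0.0, -1.88], 'mm x,y', [-7.3, -4.2], 0.97)
```

View pics/z.png

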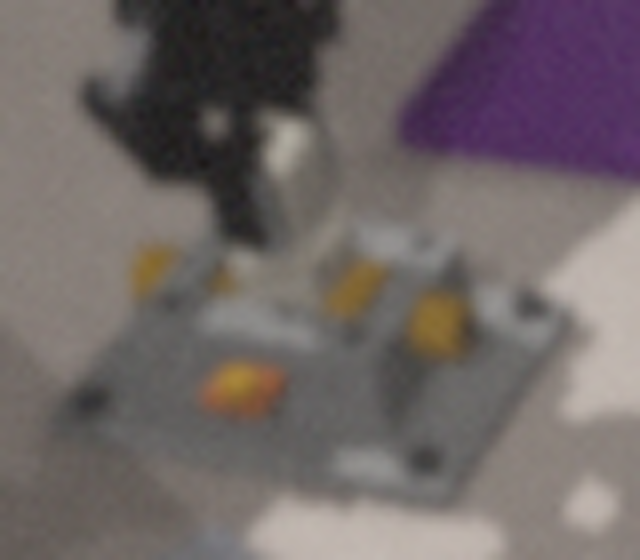

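```bash
python3 -m jog '[[[0,-0.003,-0.003,0,0.7],[0,-0.004,-0.006,0,0.7],[0,-0.005,-0.008,0,0.7],[0,-0.006,-0.01,0,0.7],[0,-0.007,-0.011,0,0.7],[0,-0.007,-0.011,0,0.7]]]'; python3 -c "
from h import *
plan((.5307,-.2413,.0603),13.7); d=hold()"
```

```text
t: 34.5
tool_pos: [0.5325, -0.2414, 0.0706]
tool_rot: [2.025, 0.324, -2.188]
contact_force: [-7.7, -8.4, -2.2]
opening: 0.0288
t 34.5 tcp [ 0.5325 -0.2414  0.0706] jaw yaw -165.31 x [-0.082  0.041 -0.996] q [-0.55  0.17  1.77 -0.01  1.29  2.34] open 0.0288 F [-7.7 -8.4 -2.2]
 shift [0.0104 0.     0.001 ]
  turn about x -3.124 (world yaw 179.0 )
  turn about x 0.017 (world yaw -1.0 )
   ('cap+y', [-0.12, -0.25], 'mm x,y', [-0.9, -0.8], 0.99)
   ('bolt+x+y', [0.0, -0.5], 'mm x,y', [-1.9, -0.9], 0.98)
   ('badge', [0.0, -0.12], 'mm x,y', [-0.5, -0.3], 0.98)
   ('cap-y', [-0.38, 0.12], 'mm x,y', [0.8, -0.7], 0.98)
   ('bolt+x-y', [0.0, 0.0], 'mm x,y', [0.0, 0.0], 0.99)
```

```bash
for i in 1 2; do python3 -m jog '[[[0.001,-0.002,0.0015,0,0.7],[0.001,-0.003,0.0025,0,0.7]]]' | sed -n '2,4p'; done; python3 -c "
from h import *
plan((.5307,-.2413,.0603),13.7); d=hold()"
```

```text
tool_pos: [0.5315, -0.2413, 0.0707]
tool_rot: [2.029, 0.317, -2.179]
contact_force: [7.3, -4.9, -10.8]
tool_pos: [0.5306, -0.2408, 0.0708]
tool_rot: [2.034, 0.31, -2.17]
contact_force: [7.8, -4.8, -11.1]
t 34.95 tcp [ 0.5306 -0.2408  0.0708] jaw yaw -165.37 x [-0.069  0.031 -0.997] q [-0.55  0.15  1.79 -0.01  1.28  2.34] open 0.0286 F [  7.8  -4.8 -11.1]
 shift [ 0.0104  0.0011 -0.0006]
  turn about x -3.125 (world yaw 179.1 )
  turn about x 0.016 (world yaw -0.9 )
   ('cap+y', [0.38, -0.5], 'mm x,y', [-2.3, 0.0], 0.99)
   ('bolt+x+y', [0.5, -0.62], 'mm x,y', [-2.7, 0.1], 0.99)
   ('badge', [0.38, -0.12], 'mm x,y', [-0.8, 0.7], 0.98)
   ('cap-y', [0.12, -0.12], 'mm x,y', [-0.6, 0.0], 0.99)
   ('bolt+x-y', [0.5, -0.12], 'mm x,y', [-0.9, 1.0], 0.99)
```

```bash
for i in 1 2 3; do python3 -m jog '[[[0.003,-0.002,0.0015,0,0.7],[0.004,-0.003,0.0025,0,0.7]]]' | sed -n '2,4p'; done; python3 -c "
from h import *
plan((.5307,-.2413,.0603),13.7); d=hold()"
```

```text
tool_pos: [0.5302, -0.2406, 0.0706]
tool_rot: [2.038, 0.303, -2.16]
contact_force: [6.7, -4.1, 4.9]
tool_pos: [0.53, -0.2404, 0.0705]
tool_rot: [2.043, 0.296, -2.15]
contact_force: [6.6, -4.4, 7.8]
tool_pos: [0.5297, -0.2403, 0.0705]
tool_rot: [2.048, 0.289, -2.14]
contact_force: [6.7, -4.2, 9.7]
t 35.6 tcp [ 0.5297 -0.2403  0.0705] jaw yaw -165.39 x [-0.046  0.014 -0.999] q [-0.55  0.13  1.81 -0.01  1.24  2.34] open 0.0285 F [ 6.7 -4.2  9.7]
 shift [ 0.0101  0.0015 -0.0011]
  turn about x -3.126 (world yaw 179.1 )
  turn about x 0.016 (world yaw -0.9 )
   ('cap+y', [0.5, -0.5], 'mm x,y', [-2.4, 0.4], 0.99)
   ('bolt+x+y', [0.62, -0.62], 'mm x,y', [-2.8, 0.5], 0.98)
   ('badge', [0.62, -0.25], 'mm x,y', [-1.4, 1.1], 0.98)
   ('cap-y', [0.25, -0.12], 'mm x,y', [-0.7, 0.4], 0.99)
   ('bolt+x-y', [0.62, -0.25], 'mm x,y', [-1.4, 1.1], 0.98)
```

```bash
for i in 1 2 3; do python3 -m jog '[[[0.002,-0.0035,0.0015,0,0.7],[0.003,-0.0045,0.002,0,0.7]]]' | sed -n '2,4p'; done; python3 -c "
from h import *
plan((.5307,-.2413,.0603),13.7); d=hold()"
```

```text
tool_pos: [0.5293, -0.2396, 0.0705]
tool_rot: [2.051, 0.278, -2.129]
contact_force: [6.7, -8.0, 4.1]
tool_pos: [0.5291, -0.2392, 0.0706]
tool_rot: [2.054, 0.268, -2.117]
contact_force: [6.6, -10.4, 5.3]
tool_pos: [0.5288, -0.2389, 0.0706]
tool_rot: [2.057, 0.257, -2.106]
contact_force: [6.9, -10.4, 4.2]
t 36.25 tcp [ 0.5288 -0.2389  0.0706] jaw yaw -165.38 x [-0.022 -0.012 -1.   ] q [-0.54  0.11  1.83 -0.02  1.21  2.35] open 0.0286 F [  6.9 -10.4   4.2]
 shift [ 0.0102  0.0027 -0.0015]
  turn about x -3.126 (world yaw 179.1 )
  turn about x 0.016 (world yaw -0.9 )
   ('cap+y', [0.5, -0.5], 'mm x,y', [-2.4, 0.4], 0.99)
   ('bolt+x+y', [0.62, -0.75], 'mm x,y', [-3.3, 0.2], 0.98)
   ('badge', [0.62, -0.25], 'mm x,y', [-1.4, 1.1], 0.98)
   ('cap-y', [0.25, -0.12], 'mm x,y', [-0.7, 0.4], 0.98)
   ('bolt+x-y', [0.62, -0.12], 'mm x,y', [-1.0, 1.4], 0.98)
```

```bash
for i in 1 2 3 4; do python3 -m jog '[[[0.0015,-0.004,0.0005,0,0.7],[0.002,-0.005,0.001,0,0.7]]]' | sed -n '2,4p'; done; python3 -c "
from h import *
plan((.5307,-.2413,.0603),13.7); d=hold()"
```

```text
tool_pos: [0.5286, -0.2384, 0.0707]
tool_rot: [2.057, 0.246, -2.096]
contact_force: [6.8, -13.5, -0.4]
tool_pos: [0.5283, -0.238, 0.0708]
tool_rot: [2.057, 0.234, -2.086]
contact_force: [5.9, -12.6, -0.6]
tool_pos: [0.5282, -0.2377, 0.071]
tool_rot: [2.057, 0.223, -2.076]
contact_force: [5.4, -12.8, 0.1]
tool_pos: [0.528, -0.2374, 0.071]
tool_rot: [2.057, 0.212, -2.066]
contact_force: [6.3, -12.4, -0.5]
t 37.1 tcp [ 0.528  -0.2374  0.071 ] jaw yaw -165.3 x [ 0.002 -0.053 -0.999] q [-0.53  0.08  1.86 -0.05  1.17  2.37] open 0.0283 F [  6.3 -12.4  -0.5]
 shift [ 0.0109  0.0039 -0.0018]
  turn about x -3.124 (world yaw 179.0 )
  turn about x 0.017 (world yaw -1.0 )
   ('cap+y', [0.62, -0.38], 'mm x,y', [-2.0, 0.9], 0.99)
   ('bolt+x+y', [0.62, -0.75], 'mm x,y', [-3.3, 0.2], 0.97)
   ('badge', [0.62, -0.25], 'mm x,y', [-1.4, 1.1], 0.98)
   ('cap-y', [0.25, -0.12], 'mm x,y', [-0.7, 0.4], 0.99)
   ('bolt+x-y', [0.62, -0.12], 'mm x,y', [-1.0, 1.4], 0.98)
```

```bash
for i in 1 2 3; do python3 -m jog '[[[0.0015,-0.004,0,0,0.7],[0.002,-0.005,0,0,0.7]]]' | sed -n '2,4p'; done; echo;  for i in 1 2 3; do python3 -m jog '[[[0,0.004,0,0,0.7],[0,0.005,0,0,0.7]]]' | sed -n '2,4p'; done; python3 -c "
from h import *
plan((.5307,-.2413,.0603),13.7); d=hold()"
```

```text
tool_pos: [0.528, -0.2371, 0.0711]
tool_rot: [2.054, 0.2, -2.058]
contact_force: [2.1, -14.1, 3.5]
tool_pos: [0.5279, -0.2369, 0.0712]
tool_rot: [2.051, 0.189, -2.051]
contact_force: [1.0, -13.9, 2.7]
tool_pos: [0.5278, -0.2366, 0.0713]
tool_rot: [2.048, 0.178, -2.044]
contact_force: [2.3, -13.5, 2.8]

tool_pos: [0.5284, -0.2391, 0.0714]
tool_rot: [2.05, 0.184, -2.049]
contact_force: [-1.5, 8.7, 4.8]
tool_pos: [0.5286, -0.2399, 0.0715]
tool_rot: [2.052, 0.194, -2.056]
contact_force: [-1.8, 14.9, 9.3]
tool_pos: [0.5287, -0.2403, 0.0714]
tool_rot: [2.054, 0.205, -2.064]
contact_force: [-2.6, 15.0, 10.0]
t 38.35 tcp [ 0.5287 -0.2403  0.0714] jaw yaw -165.3 x [ 0.003 -0.058 -0.998] q [-0.53  0.09  1.86 -0.05  1.16  2.37] open 0.029 F [-2.6 15.  10. ]
 shift [ 0.0111  0.0008 -0.0018]
  turn about x -3.124 (world yaw 179.0 )
  turn about x 0.017 (world yaw -1.0 )
   ('cap+y', [0.62, -0.38], 'mm x,y', [-2.0, 0.9], 0.99)
   ('bolt+x+y', [0.62, -0.62], 'mm x,y', [-2.8, 0.5], 0.98)
   ('badge', [0.62, -0.25], 'mm x,y', [-1.4, 1.1], 0.98)
   ('cap-y', [0.25, -0.12], 'mm x,y', [-0.7, 0.4], 0.99)
   ('bolt+x-y', [0.75, -0.25], 'mm x,y', [-1.5, 1.4], 0.98)
```

```bash
for i in 1 2 3 4; do python3 -m jog '[[[-0.001,0.004,0,0,0.7],[-0.0013,0.005,0,0,0.7]]]' | sed -n '2,4p'; done;  python3 -c "
from h import *
plan((.5307,-.2413,.0603),13.7); d=hold()"
```

```text
tool_pos: [0.5288, -0.2404, 0.0717]
tool_rot: [2.056, 0.217, -2.071]
contact_force: [0.1, 13.3, 2.7]
tool_pos: [0.5288, -0.2406, 0.0719]
tool_rot: [2.058, 0.228, -2.079]
contact_force: [-0.4, 12.6, 2.4]
tool_pos: [0.5289, -0.2408, 0.072]
tool_rot: [2.059, 0.24, -2.086]
contact_force: [-0.2, 13.1, 2.6]
tool_pos: [0.5291, -0.2411, 0.0722]
tool_rot: [2.061, 0.251, -2.093]
contact_force: [-0.6, 13.0, 3.5]
t 39.2 tcp [ 0.5291 -0.2411  0.0722] jaw yaw -165.28 x [-0.013 -0.018 -1.   ] q [-0.54  0.1   1.84 -0.02  1.2   2.35] open 0.0285 F [-0.6 13.   3.5]
 shift [ 0.0119  0.0004 -0.0017]
  turn about x -3.124 (world yaw 179.0 )
  turn about x 0.018 (world yaw -1.0 )
   ('cap+y', [0.62, -0.38], 'mm x,y', [-2.0, 0.9], 0.99)
   ('bolt+x+y', [0.62, -0.62], 'mm x,y', [-2.8, 0.5], 0.98)
   ('badge', [0.62, -0.25], 'mm x,y', [-1.4, 1.1], 0.98)
   ('cap-y', [0.25, -0.12], 'mm x,y', [-0.7, 0.4], 0.98)
   ('bolt+x-y', [0.62, -0.12], 'mm x,y', [-1.0, 1.4], 0.99)
```

```bash
for i in 1 2 3 4 5 6 7; do python3 -m jog '[[[-0.001,0.004,0.0003,0,0.7],[-0.0013,0.005,0.0003,0,0.7]]]' | sed -n '2,4p'; done;  python3 -c "
from h import *
plan((.5307,-.2413,.0603),13.7); d=hold()"
```

```text
tool_pos: [0.5291, -0.2414, 0.0724]
tool_rot: [2.064, 0.263, -2.1]
contact_force: [-0.1, 12.3, 2.8]
tool_pos: [0.5292, -0.2417, 0.0725]
tool_rot: [2.066, 0.274, -2.106]
contact_force: [-0.0, 11.9, 2.2]
tool_pos: [0.5293, -0.242, 0.0725]
tool_rot: [2.068, 0.286, -2.113]
contact_force: [0.1, 12.5, 2.4]
tool_pos: [0.5293, -0.2423, 0.0725]
tool_rot: [2.071, 0.298, -2.119]
contact_force: [1.5, 12.6, 1.7]
tool_pos: [0.5294, -0.2426, 0.0727]
tool_rot: [2.073, 0.31, -2.126]
contact_force: [0.6, 14.2, 5.2]
tool_pos: [0.5295, -0.2429, 0.0729]
tool_rot: [2.075, 0.322, -2.132]
contact_force: [-1.1, 12.7, 3.7]
tool_pos: [0.5296, -0.2432, 0.073]
tool_rot: [2.077, 0.335, -2.139]
contact_force: [0.3, 13.8, 3.7]
t 40.65 tcp [ 0.5296 -0.2432  0.073 ] jaw yaw -165.17 x [-0.036  0.053 -0.998] q [-0.57  0.14  1.8   0.03  1.26  2.3 ] open 0.0284 F [ 0.3 13.8  3.7]
 shift [ 0.0128 -0.0008 -0.0018]
  turn about x -3.122 (world yaw 178.9 )
  turn about x 0.02 (world yaw -1.1 )
   ('cap+y', [0.5, -0.5], 'mm x,y', [-2.4, 0.4], 0.99)
   ('bolt+x+y', [0.62, -0.75], 'mm x,y', [-3.3, 0.2], 0.97)
   ('badge', [0.62, -0.25], 'mm x,y', [-1.4, 1.1], 0.98)
   ('cap-y', [0.25, -0.12], 'mm x,y', [-0.7, 0.4], 0.98)
   ('bolt+x-y', [0.62, -0.12], 'mm x,y', [-1.0, 1.4], 0.98)
```

```bash
for i in 1 2 3 4 5 6; do python3 -m jog '[[[0.0014,-0.004,0.0005,0,0.7],[0.0018,-0.0048,0.0005,0,0.7]]]' | sed -n '2,4p'; done;  python3 -c "
from h import *
plan((.5307,-.2413,.0603),13.7); d=hold()"
```

```text
tool_pos: [0.5291, -0.2407, 0.0731]
tool_rot: [2.076, 0.328, -2.133]
contact_force: [2.9, -8.8, 2.0]
tool_pos: [0.5288, -0.24, 0.0732]
tool_rot: [2.075, 0.317, -2.125]
contact_force: [3.9, -12.2, -0.3]
tool_pos: [0.5286, -0.2396, 0.0733]
tool_rot: [2.074, 0.305, -2.117]
contact_force: [3.8, -14.2, -0.9]
tool_pos: [0.5285, -0.2393, 0.0734]
tool_rot: [2.074, 0.293, -2.108]
contact_force: [4.3, -13.6, -0.3]
tool_pos: [0.5284, -0.239, 0.0736]
tool_rot: [2.073, 0.281, -2.1]
contact_force: [4.5, -13.3, -0.2]
tool_pos: [0.5282, -0.2388, 0.0737]
tool_rot: [2.072, 0.27, -2.091]
contact_force: [3.1, -13.5, -0.6]
t 41.9 tcp [ 0.5282 -0.2388  0.0737] jaw yaw -165.09 x [-0.009 -0.004 -1.   ] q [-0.55  0.1   1.84 -0.01  1.21  2.34] open 0.0287 F [  3.1 -13.5  -0.6]
 shift [ 0.0134  0.0031 -0.0019]
  turn about x -3.121 (world yaw 178.8 )
  turn about x 0.021 (world yaw -1.2 )
   ('cap+y', [0.5, -0.5], 'mm x,y', [-2.4, 0.4], 0.99)
   ('bolt+x+y', [0.62, -0.62], 'mm x,y', [-2.8, 0.5], 0.98)
   ('badge', [0.62, -0.25], 'mm x,y', [-1.4, 1.1], 0.98)
   ('cap-y', [0.25, -0.12], 'mm x,y', [-0.7, 0.4], 0.98)
   ('bolt+x-y', [0.62, -0.12], 'mm x,y', [-1.0, 1.4], 0.98)
```

```bash
for i in 1 2 3 4 5 6; do python3 -m jog '[[[0.0014,-0.004,0.0003,0,0.7],[0.0017,-0.0048,0.0003,0,0.7]]]' | sed -n '2,4p'; done; echo; for i in 1 2 3 4 5 ; do python3 -m jog '[[[-0.0008,0.004,0,0,0.7],[-0.0012,0.005,0,0,0.7]]]' | sed -n '2,4p'; done;  python3 -c "
from h import *
plan((.5307,-.2413,.0603),13.7); d=hold()"
```

```text
tool_pos: [0.5281, -0.2385, 0.0739]
tool_rot: [2.07, 0.258, -2.083]
contact_force: [3.8, -13.3, 0.5]
tool_pos: [0.528, -0.2382, 0.074]
tool_rot: [2.068, 0.247, -2.075]
contact_force: [4.0, -13.8, 1.2]
tool_pos: [0.5279, -0.2379, 0.0741]
tool_rot: [2.067, 0.236, -2.067]
contact_force: [3.0, -14.2, -0.4]
tool_pos: [0.5277, -0.2376, 0.0742]
tool_rot: [2.065, 0.224, -2.059]
contact_force: [4.5, -13.7, 0.6]
tool_pos: [0.5276, -0.2374, 0.0743]
tool_rot: [2.063, 0.214, -2.051]
contact_force: [3.5, -13.4, 0.2]
tool_pos: [0.5277, -0.2375, 0.0747]
tool_rot: [2.06, 0.202, -2.043]
contact_force: [1.7, -13.0, 1.1]

tool_pos: [0.528, -0.2395, 0.0752]
tool_rot: [2.062, 0.209, -2.048]
contact_force: [-0.2, 8.4, 1.2]
tool_pos: [0.5281, -0.2399, 0.0754]
tool_rot: [2.065, 0.22, -2.056]
contact_force: [1.1, 12.2, 3.5]
tool_pos: [0.5283, -0.2402, 0.0755]
tool_rot: [2.067, 0.232, -2.063]
contact_force: [0.5, 12.6, 3.8]
tool_pos: [0.5284, -0.2405, 0.0757]
tool_rot: [2.069, 0.243, -2.071]
contact_force: [0.2, 13.2, 3.0]
tool_pos: [0.5285, -0.2408, 0.0759]
tool_rot: [2.071, 0.255, -2.078]
contact_force: [-0.6, 12.6, 3.6]
t 44.15 tcp [ 0.5285 -0.2408  0.0759] jaw yaw -165.03 x [-0.001 -0.017 -1.   ] q [-0.55  0.09  1.84 -0.02  1.2   2.34] open 0.0286 F [-0.6 12.6  3.6]
 shift [ 0.0156  0.0008 -0.0021]
  turn about x -3.119 (world yaw 178.7 )
  turn about x 0.022 (world yaw -1.3 )
   ('cap+y', [0.75, -0.38], 'mm x,y', [-2.1, 1.2], 0.99)
   ('bolt+x+y', [0.88, -0.62], 'mm x,y', [-3.0, 1.1], 0.97)
   ('badge', [0.75, -0.25], 'mm x,y', [-1.5, 1.4], 0.98)
   ('cap-y', [0.38, -0.12], 'mm x,y', [-0.8, 0.7], 0.98)
   ('bolt+x-y', [0.88, -0.12], 'mm x,y', [-1.1, 2.0], 0.98)
```

```bash
for i in 1 2 3 4; do python3 -m jog '[[[-0.0008,0.0035,0,0,0.7],[-0.0012,0.0045,0,0,0.7]]]' | sed -n '2,4p'; done;  echo; for i in 1 2; do python3 -m jog '[[[0.0012,-0.0035,0,0,0.7],[0.0014,-0.0042,0,0,0.7]]]' | sed -n '2,4p'; done;python3 -c "
from h import *
plan((.5307,-.2413,.0603),13.7); d=hold()"
```

```text
tool_pos: [0.5286, -0.2409, 0.076]
tool_rot: [2.073, 0.266, -2.085]
contact_force: [-0.7, 11.3, 2.8]
tool_pos: [0.5287, -0.2411, 0.0761]
tool_rot: [2.074, 0.277, -2.092]
contact_force: [0.0, 11.1, 3.3]
tool_pos: [0.5287, -0.2411, 0.0765]
tool_rot: [2.076, 0.289, -2.099]
contact_force: [-0.0, 11.9, 5.4]
tool_pos: [0.5288, -0.2414, 0.0767]
tool_rot: [2.077, 0.3, -2.106]
contact_force: [-0.5, 10.7, 3.1]

tool_pos: [0.5284, -0.2392, 0.0766]
tool_rot: [2.075, 0.294, -2.102]
contact_force: [1.7, -7.3, 1.0]
tool_pos: [0.5283, -0.2387, 0.0768]
tool_rot: [2.073, 0.285, -2.095]
contact_force: [3.0, -11.0, -0.2]
t 45.4 tcp [ 0.5283 -0.2387  0.0768] jaw yaw -164.88 x [-0.012  0.006 -1.   ] q [-0.55  0.1   1.83 -0.    1.22  2.33] open 0.0284 F [  3.  -11.   -0.2]
 shift [ 0.0165  0.0033 -0.0018]
  turn about x -3.117 (world yaw 178.6 )
  turn about x 0.025 (world yaw -1.4 )
   ('cap+y', [0.75, -0.38], 'mm x,y', [-2.1, 1.2], 0.99)
   ('bolt+x+y', [0.88, -0.62], 'mm x,y', [-3.0, 1.1], 0.97)
   ('badge', [0.75, -0.25], 'mm x,y', [-1.5, 1.4], 0.98)
   ('cap-y', [0.38, 0.0], 'mm x,y', [-0.3, 1.0], 0.98)
   ('bolt+x-y', [0.88, -0.25], 'mm x,y', [-1.6, 1.8], 0.98)
```

```bash
for i in 1 2 3 4; do python3 -m jog '[[[0.0008,-0.0035,0,0,0.7],[0.0012,-0.0042,0,0,0.7]]]' | sed -n '2,4p'; done;  echo; for i in 1 2; do python3 -m jog '[[[-0.0008,0.0035,0,0,0.7],[-0.0012,0.0042,0,0,0.7]]]' | sed -n '2,4p'; done;python3 -c "
from h import *
plan((.5307,-.2413,.0603),13.7); d=hold()"
```

```text
tool_pos: [0.5282, -0.2384, 0.0769]
tool_rot: [2.071, 0.275, -2.089]
contact_force: [3.2, -10.7, -0.5]
tool_pos: [0.5281, -0.2381, 0.0771]
tool_rot: [2.068, 0.265, -2.082]
contact_force: [2.7, -11.3, 0.1]
tool_pos: [0.528, -0.2378, 0.0771]
tool_rot: [2.066, 0.255, -2.075]
contact_force: [2.9, -11.4, -0.9]
tool_pos: [0.5279, -0.2375, 0.0772]
tool_rot: [2.063, 0.245, -2.069]
contact_force: [2.3, -12.4, -0.1]

tool_pos: [0.5282, -0.241, 0.078]
tool_rot: [2.062, 0.247, -2.072]
contact_force: [0.2, 0.8, -0.9]
tool_pos: [0.5287, -0.245, 0.0786]
tool_rot: [2.061, 0.248, -2.073]
contact_force: [-0.2, 0.2, -1.1]
t 46.65 tcp [ 0.5287 -0.245   0.0786] jaw yaw -164.74 x [-0.002 -0.028 -1.   ] q [-0.55  0.09  1.84 -0.03  1.2   2.34] open 0.0288 F [-0.2  0.2 -1.1]
 shift [ 0.0182 -0.0035 -0.003 ]
  turn about x -3.114 (world yaw 178.4 )
  turn about x 0.027 (world yaw -1.6 )
   ('cap+y', [0.75, -0.38], 'mm x,y', [-2.1, 1.2], 0.99)
   ('bolt+x+y', [0.88, -0.62], 'mm x,y', [-3.0, 1.1], 0.96)
   ('badge', [0.75, -0.25], 'mm x,y', [-1.5, 1.4], 0.98)
   ('cap-y', [0.5, -0.12], 'mm x,y', [-0.9, 1.1], 0.98)
   ('bolt+x-y', [0.88, -0.12], 'mm x,y', [-1.1, 2.0], 0.98)
```

```bash
python3 -m jog '[[[-0.004,0,0,0,0.7],[-0.008,0,0,0,0.7],[-0.012,0,0,0,0.7],[-0.012,0,0,0,0.7],[-0.012,0,0,0,0.7]]]' ; python3 -c "
from h import *
plan((.5287,-.2398,.092),13.7); d=hold(); view('pics/aa.png',d); t=imaging.get_image('top'); crop(t,310,130,400,200,8,'pics/ab.png')"
```

```text
t: 47.2
tool_pos: [0.529, -0.2448, 0.0911]
tool_rot: [2.061, 0.248, -2.072]
contact_force: [0.3, -0.1, -1.3]
opening: 0.0287
t 47.2 tcp [ 0.529  -0.2448  0.0911] jaw yaw -164.74 x [-0.001 -0.029 -1.   ] q [-0.55  0.07  1.83 -0.03  1.22  2.34] open 0.0287 F [ 0.3 -0.1 -1.3]
 shift [-0.001  -0.0049 -0.001 ]
  turn about x -3.114 (world yaw 178.4 )
  turn about x 0.027 (world yaw -1.6 )
   ('cap+y', [0.75, -0.38], 'mm x,y', [-2.1, 1.2], 0.99)
   ('bolt+x+y', [0.75, -0.62], 'mm x,y', [-2.9, 0.8], 0.97)
   ('badge', [0.75, -0.25], 'mm x,y', [-1.5, 1.4], 0.98)
   ('cap-y', [0.5, -0.12], 'mm x,y', [-0.9, 1.1], 0.98)
   ('bolt+x-y', [0.75, -0.12], 'mm x,y', [-1.1, 1.7], 0.98)
```

View pics/aa.png

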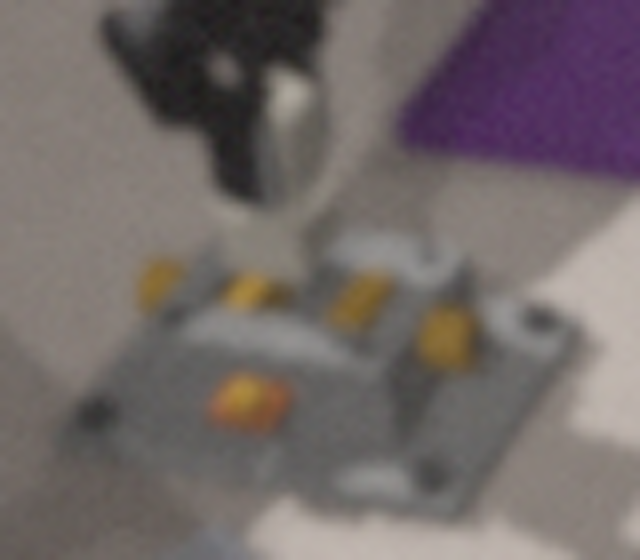

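View pics/ab.png

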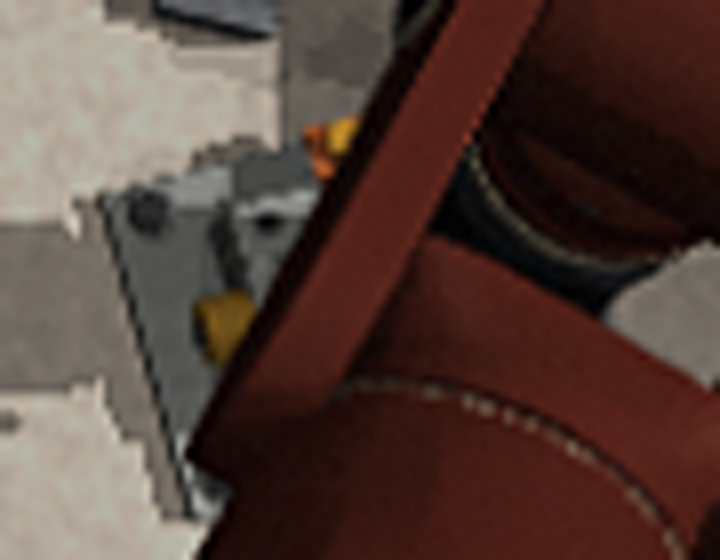

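```bash
python3 -m jog '[[[0,-0.0015,-0.0005,0.01,0.7],[0,-0.003,-0.001,0.02,0.7],[0,-0.0045,-0.001,0.027,0.7],[0,-0.005,-0.001,0.027,0.7],[0,-0.005,-0.001,0.027,0.7]]]' ; python3 -c "
from h import *
plan((.5287,-.2398,.092),13.7)
s=dict(np.load('/tmp/scene.npz'))
I=np.mean([imaging.get_image('scene')['color'].astype(float) for _ in range(8)],0)
np.save('/tmp/avg.npy',I)
f=lambda im:np.clip((cv2.resize(im[150:195,130:185].astype(np.float32),None,fx=7,fy=12,interpolation=cv2.INTER_CUBIC)-40)*1.3,0,255)
cv2.imwrite('pics/ac.png',np.hstack([f(s['color']),f(I)])[:,:,::-1])
"
```

```text
t: 47.8
tool_pos: [0.5284, -0.2394, 0.0905]
tool_rot: [2.076, 0.222, -2.088]
contact_force: [0.3, -0.2, -1.9]
opening: 0.0287
t 47.8 tcp [ 0.5284 -0.2394  0.0905] jaw yaw -166.28 x [-0.002 -0.028 -1.   ] q [-0.54  0.07  1.84 -0.03  1.22  2.37] open 0.0287 F [ 0.3 -0.2 -1.9]
 shift [-0.0015  0.0005 -0.0002]
  turn about x -3.141 (world yaw 180.0 )
  turn about x 0.0 (world yaw -0.0 )[ WARN:0@14.348] global loadsave.cpp:1063 imwrite_ Unsupported depth image for selected encoder is fallbacked to CV_8U.
```

View pics/ac.png

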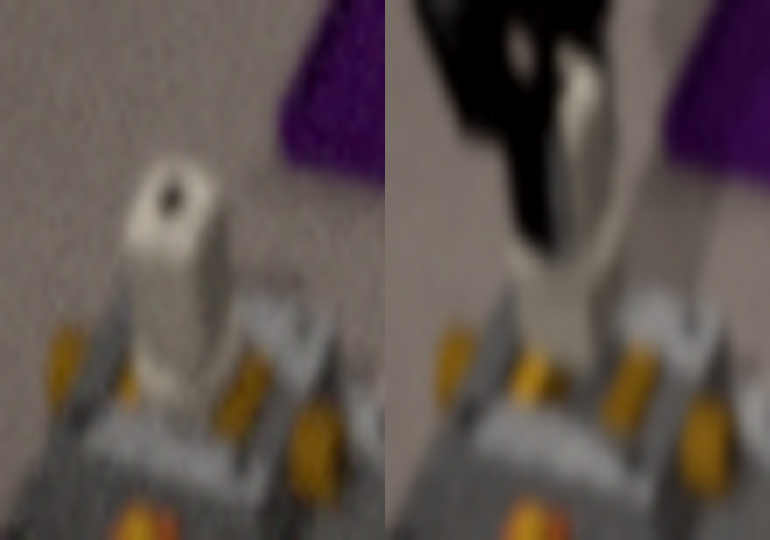

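```bash
python3 -c "
from h import *
s=dict(np.load('/tmp/scene.npz')); I=np.load('/tmp/avg.npy')
f=lambda im,y:np.clip((cv2.resize(im[y:y+34,138:168].astype(np.float32),None,fx=13,fy=13,interpolation=cv2.INTER_LANCZOS4)-50)*1.7,0,255).astype(np.uint8)
cv2.imwrite('pics/ad.png',np.hstack([f(s['color'],160),f(I,150)])[:,:,::-1])
for x in (.075,): 
  a=proj(s,[(.529,-.242,.028),(.529,-.242,.093)]);print(a)
"
```

```text
[[158.53121815 185.92757301]
 [154.67129503 166.49987491]]
```

View pics/ad.png

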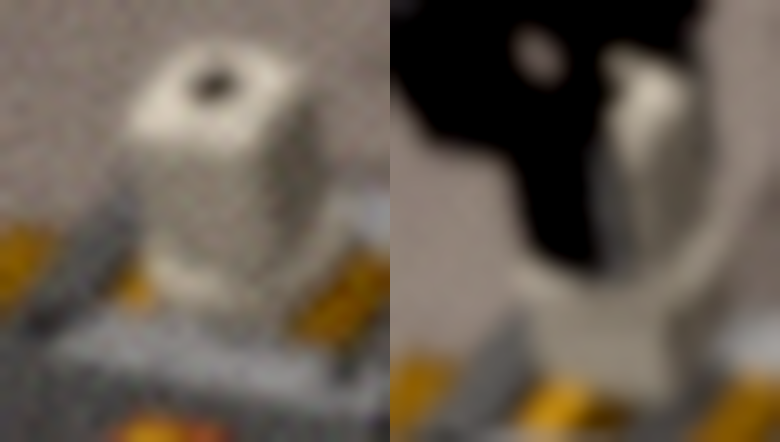

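```bash
python3 - <<'E'
from h import *
s=dict(np.load('/tmp/scene.npz')); I=np.load('/tmp/avg.npy')
a=np.radians(13.7); ex=np.array([np.cos(a),np.sin(a),0]); ey=np.array([-np.sin(a),np.cos(a),0]); ez=np.array([0,0,1.])
def pts(c,foot,th):
    # bushing leaned th towards +y, about the grip centre c
    y=ey*np.cos(th)-ez*np.sin(th); z=ez*np.cos(th)+ey*np.sin(th)
    P=[c+ex*sx*.015+y*sy*.015+z*h for h in(.018,-.018,-.047) for sx,sy in((1,-1),(1,1),(-1,1))]
    ph=np.linspace(0,2*np.pi,40); C=[c+ex*.021*np.cos(t)+y*.021*np.sin(t)+z*-.018 for t in ph]
    return P,C
o=ctrl.get_obs()
tiles=[]
for th in(-.05,0.0,.05,.1):
    c=np.array([.5284-.0003,-.2394-.0005+.0005,.075+.0302])
    P,C=pts(c,0,th); q=proj(s,P);e=proj(s,C)
    im=np.clip((cv2.resize(I[148:186,140:168].astype(np.float32),None,fx=14,fy=14,interpolation=cv2.INTER_CUBIC)-50)*1.7,0,255).astype(np.uint8)[:,:,::-1].copy()
    t=lambda p:tuple(int(round(x)) for x in((p[0]-140+.5)*14,(p[1]-148+.5)*14))
    for i in range(3):
        cv2.line(im,t(q[i]),t(q[3+i]),(0,0,255),1); 
        cv2.line(im,t(q[3+i]),t(q[6+i]),(0,255,0),1)
    cv2.line(im,t(q[6]),t(q[7]),(0,255,0),1);cv2.line(im,t(q[7]),t(q[8]),(0,255,0),1)
    cv2.polylines(im,[np.array([t(p) for p in e])],True,(255,0,0),1)
    tiles.append(im[:,:])
cv2.imwrite("pics/ae.png",cv2.resize(np.hstack(tiles[:2]),None,fx=1,fy=1)); cv2.imwrite("pics/af.png",np.hstack(tiles[2:]))
E
```

```text
(no output)
```

View pics/ae.png

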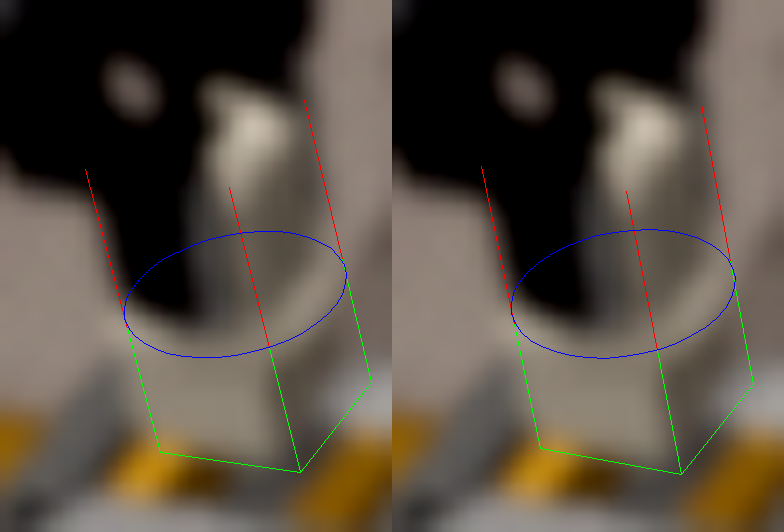

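View pics/af.png

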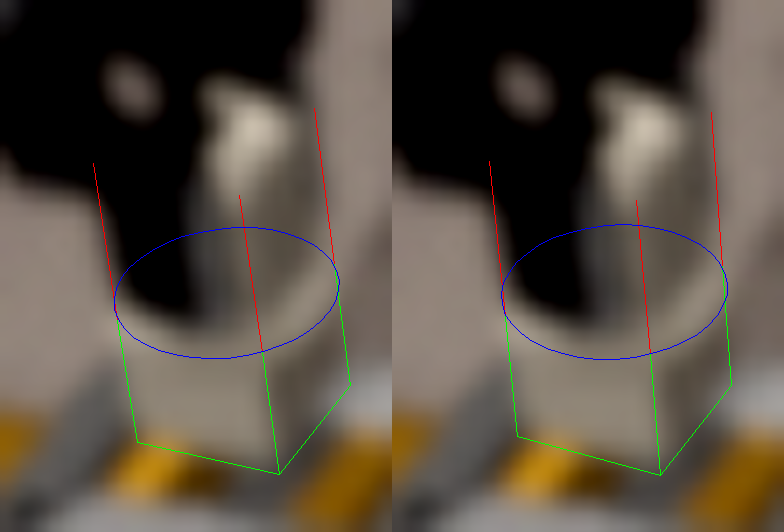

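```bash
python3 - <<'E'
from h import *
s=dict(np.load('/tmp/scene.npz')); I=np.load('/tmp/avg.npy')
a=np.radians(13.7); ex=np.array([np.cos(a),np.sin(a),0]); ey=np.array([-np.sin(a),np.cos(a),0])
def lean(uv,c):
    # rays onto the vertical plane through c normal to holder x
    p=cv2.undistortPoints(np.array(uv,float).reshape(-1,1,2),s["intrinsics"],s["distortion"]).reshape(-1,2)
    C=-s["R"].T@s["t"]; r=np.c_[p,np.ones(len(p))]@s["R"]
    X=C+r*((ex@(c-C))/(r@ex))[:,None]
    y=(X-c)@ey; z=X[:,2]; k=np.polyfit(z,y,1); return k[0],y,z
g=cv2.GaussianBlur(I.mean(2),(0,0),.6)
G=np.gradient(g,axis=1)
c=np.array([.5284,-.2394,0])+ex*.015
U=np.arange(150,166)
for v in range(164,181): print(v,g[v,146:167].round(0).astype(int))
E
```

```text
164 [109  84  57  42  38  40  49  66  81  89  97 102 100  96  95  98 107 118
 123 121 114]
165 [114  91  63  45  40  41  49  66  81  89  96 102 100  96  96 100 110 120
 122 117 110]
166 [117  97  68  48  41  41  47  64  80  88  94 101 101  97  97 103 113 121
 121 115 108]
167 [120 104  76  52  42  40  45  60  76  85  92 100 101  99 101 110 119 123
 119 113 109]
168 [123 111  87  62  47  42  46  58  73  83  90  98 101 102 109 118 125 123
 116 111 109]
169 [126 119 104  83  64  53  51  58  73  85  92  99 103 108 116 124 125 119
 112 110 109]
170 [129 128 123 110  94  79  69  69  79  90  97 104 110 115 122 125 121 112
 108 109 110]
171 [130 132 134 130 120 107  96  90  93  99 104 111 116 120 122 120 112 105
 105 108 110]
172 [128 129 132 134 130 123 115 109 109 111 114 117 119 119 116 110 103 100
 104 109 111]
173 [124 122 124 128 129 126 122 119 117 118 119 120 118 113 107 101  97  98
 105 112 115]
174 [118 114 117 123 126 126 124 122 121 121 121 120 116 106  99  96  97 102
 111 119 124]
175 [111 108 112 121 125 126 126 125 124 124 124 122 115 104  96  96 100 109
 119 127 133]
176 [105 104 109 118 124 127 127 127 127 127 126 124 117 105  97  97 103 114
 124 133 138]
177 [103 102 105 113 121 126 127 128 128 127 127 126 119 107  98  96 101 110
 122 132 138]
178 [101  98  98 106 117 124 126 126 126 126 126 125 120 108  98  93  94 102
 113 123 129]
179 [ 99  94  92 100 113 121 122 119 117 118 120 121 117 107  96  89  88  93
 101 109 114]
180 [ 95  90  91 101 112 117 114 106 101 103 106 109 109 102  93  86  86  89
  94  98 100]
```

```bash
python3 - <<'E'
from h import *
s=dict(np.load('/tmp/scene.npz')); I=np.load('/tmp/avg.npy')
g=I.mean(2)
for v in range(152,166): print(v,g[v,150:168].round(0).astype(int))
a=np.radians(13.7); ex=np.array([np.cos(a),np.sin(a),0]); ey=np.array([-np.sin(a),np.cos(a),0])
def lean(uv,c):
    p=cv2.undistortPoints(np.array(uv,float).reshape(-1,1,2),s["intrinsics"],s["distortion"]).reshape(-1,2)
    C=-s["R"].T@s["t"]; r=np.c_[p,np.ones(len(p))]@s["R"]
    X=C+r*((ex@(c-C))/(r@ex))[:,None]
    return (X-c)@ey*1000, X[:,2]*1000
c=np.array([.5284,-.2394,0])+ex*.015
for nm,uv in(("front edge shank",[(158.5,174),(158.4,175),(158.5,176),(158.67,177),(158.75,178),(158.8,179)]),("left edge shank",[(148.2,175),(148.6,176),(149.1,177),(149.6,178),(149.7,179)])):
    y,z=lean(uv,c);print(nm,y.round(1),z.round(1),"lean",np.polyfit(z,y,1)[0].round(3))
E
```

```text
152 [ 57  46  41  41  42  42  43  40  41  46  60  83 109 122 125 126 125 120]
153 [ 76  56  42  42  56  69  68  58  50  49  61  85 109 122 126 127 125 122]
154 [ 90  63  45  45  74  96 101  94  84  71  67  83 106 121 127 128 127 123]
155 [ 84  63  43  46  72 103 121 130 126 106  90  88 103 120 126 127 126 125]
156 [ 63  51  42  43  62  93 127 150 152 136 113 100 104 120 126 127 127 126]
157 [ 46  42  40  42  61  96 133 156 157 143 122 103 104 120 126 128 127 126]
158 [ 37  38  39  47  75 114 140 150 146 134 115  99 103 119 127 128 128 125]
159 [ 37  37  40  48  81 119 140 142 132 117 104  95 100 118 126 128 127 125]
160 [ 37  38  40  54  80 112 134 133 119 106  98  94  98 114 125 129 129 125]
161 [ 36  37  48  62  80 105 125 123 110  99  96  91  97 112 125 128 128 123]
162 [ 37  38  48  66  81  97 115 114 104  97  95  93  99 113 124 128 126 119]
163 [ 36  39  48  68  82  92 103 106 100  96  94  95 103 116 124 125 121 112]
164 [ 37  40  46  67  83  88  97 102 100  96  94  97 107 120 125 122 114 106]
165 [ 40  40  47  67  83  88  96 104 100  96  95  98 110 121 124 117 109 102]
front edge shank [14.5 13.6 13.3 13.3 12.9 12.5] [82.4 79.  75.7 72.4 69.  65.6] lean 0.107
left edge shank [-17.7 -17.1 -16.2 -15.3 -15.7] [72.7 69.5 66.4 63.2 59.8] lean -0.181
```

```bash
python3 - <<'E'
from h import *
s=dict(np.load('/tmp/scene.npz')); I=np.load('/tmp/avg.npy')
a=np.radians(13.7); ex=np.array([np.cos(a),np.sin(a),0]); ey=np.array([-np.sin(a),np.cos(a),0])
def lean(uv,c):
    p=cv2.undistortPoints(np.array(uv,float).reshape(-1,1,2),s["intrinsics"],s["distortion"]).reshape(-1,2)
    C=-s["R"].T@s["t"]; r=np.c_[p,np.ones(len(p))]@s["R"]
    X=C+r*((ex@(c-C))/(r@ex))[:,None]
    y=(X-c)@ey*1000; z=X[:,2]*1000; return y.round(1),z.round(0),np.polyfit(z,y,1)[0].round(3)
def edge(g,rows,lo,hi,sign):
    out=[]
    for v in rows:
        d=sign*np.gradient(g[v])[lo:hi]; i=int(np.argmax(d)); i=min(max(i,1),len(d)-2)
        A,B,C=d[i-1],d[i],d[i+1]; out.append((lo+i+.5*(A-C)/(A-2*B+C),v))
    return out
g1=cv2.GaussianBlur(I.mean(2),(0,0),.8); g0=cv2.GaussianBlur(s["color"].astype(float).mean(2),(0,0),.8)
c1=np.array([.5284,-.2394,0]); c0=np.array([.5294,-.242,0])
print("now right silhouette grip",*lean(edge(g1,range(155,164),159,166,1),c1-ex*.015))
print("now front edge shank",*lean(edge(g1,range(174,180),155,161,-1),c1+ex*.015))
for v in range(164,182): print(v,g0[v,144:168].round(0).astype(int))
E
```

```text
now right silhouette grip [17.3 18.2 18.2 17.6 16.9 16.4 15.8 15.  13.5] [123. 120. 117. 114. 111. 107. 104. 101.  97.] 0.157
now front edge shank [15.5 14.2 13.4 13.3 13.5 13.8] [83. 79. 76. 72. 69. 66.] 0.095
164 [120 119 119 119 122 126 134 141 143 139 134 136 143 147 146 140 132 126
 122 120 118 116 114 112]
165 [119 119 119 120 125 134 143 148 143 131 122 126 140 152 155 149 138 128
 122 120 118 116 113 112]
166 [119 118 119 122 131 143 153 153 139 121 110 118 137 152 156 149 136 124
 119 118 118 117 116 115]
167 [119 119 120 127 138 152 160 158 144 127 120 128 142 152 151 140 126 116
 113 116 118 119 119 118]
168 [120 120 123 131 145 157 163 162 153 144 142 146 151 151 142 128 114 106
 108 114 118 120 120 120]
169 [120 120 124 133 145 155 160 159 155 153 153 155 154 146 131 116 105 101
 106 114 119 120 121 121]
170 [120 120 123 130 138 145 148 149 148 149 151 152 148 137 121 107  99  98
 104 112 118 120 120 120]
171 [120 120 121 124 128 132 135 136 136 138 140 141 136 125 112 101  96  96
 102 110 115 117 118 117]
172 [120 120 119 118 121 123 126 126 126 127 129 129 125 116 105 
[... 264 characters left out ...]
 110 114 118 120 121 121 121 121 119 113 106  98  95  98
 106 116 122 124 126 127]
176 [109 105 102 103 107 113 117 119 120 121 121 121 118 114 107 100  97 101
 110 120 124 126 129 131]
177 [103 100  98  99 105 113 119 119 119 120 120 120 118 115 109 102 100 104
 113 119 120 121 126 130]
178 [ 98  97  96  97 104 116 122 122 120 119 120 119 118 115 110 105 104 108
 115 116 112 111 116 123]
179 [ 96  94  93  94 104 119 128 128 123 121 120 119 117 114 110 107 108 112
 114 110 103 100 104 110]
180 [ 95  92  89  91 104 121 133 135 131 128 125 120 117 113 110 110 112 113
 110 102  95  92  93  97]
181 [ 94  90  88  92 104 120 133 138 138 135 130 124 118 114 112 112 112 108
 102  94  88  87  86  87]
```

```bash
python3 - <<'E'
from h import *
s=dict(np.load('/tmp/scene.npz')); I=np.load('/tmp/avg.npy')
def edge(g,rows,lo,hi,sign):
    out=[]
    for v in rows:
        d=sign*np.gradient(g[v])[lo:hi]; i=int(np.argmax(d)); i=min(max(i,1),len(d)-2)
        A,B,C=d[i-1],d[i],d[i+1]; out.append((lo+i+.5*(A-C)/(A-2*B+C)))
    return np.array(out)
g1=cv2.GaussianBlur(I.mean(2),(0,0),.8); g0=cv2.GaussianBlur(s["color"].astype(float).mean(2),(0,0),.8)
for nm,g,r,lo,hi,sg in(("init sil",g0,range(166,175),160,166,1),("now sil",g1,range(155,164),159,166,1),("init front",g0,range(169,178),155,161,-1),("now front shank",g1,range(174,180),155,161,-1),("now front grip",g1,range(156,164),156,161,-1)):
    e=edge(g,r,lo,hi,sg);print(nm,e.round(2),"slope",np.polyfit(list(r),e,1)[0].round(3))
print(proj(s,[(.529,-.242,.058),(.529,-.242,.105)]))
E
```

```text
init sil [163.45 163.27 162.82 162.5  162.41 162.41 162.64 162.81 162.58] slope -0.088
now sil [162.29 162.78 162.95 162.93 162.89 162.91 162.91 162.81 162.5 ] slope 0.014
init front [158.17 157.76 157.51 157.4  157.5  157.63 157.78 157.89 158.03] slope 0.01
now front shank [158.83 158.58 158.53 158.68 158.94 159.23] slope 0.092
now front grip [159.32 159.52 159.42 159.   158.47 158.28 158.24 158.32] slope -0.207
[[156.78261585 177.12703215]
 [153.92900775 162.76335031]]
```

```bash
python3 - <<'E'
from h import *
s=dict(np.load('/tmp/scene.npz')); I=np.load('/tmp/avg.npy')
a=np.radians(13.7); ex=np.array([np.cos(a),np.sin(a),0]); ey=np.array([-np.sin(a),np.cos(a),0])
# brightness-blind: white collar + shank silhouette. foot edge midpoints and top-face centroid
hs=lambda im:cv2.cvtColor(np.clip(im,0,255).astype(np.uint8),cv2.COLOR_RGB2HSV)
c0=np.array([.5287,-.2423,0]); 
print("init pred top-front-right, bottom-of-grip-fr", proj(s,[c0+ex*.015+ey*.015+[0,0,.093],c0+ex*.015+ey*.015+[0,0,.057],c0-ex*.015+ey*.015+[0,0,.093],c0-ex*.015+ey*.015+[0,0,.057]]).round(2))
c1=np.array([.5276,-.2410,0])
print("now pred fr: top, grip bottom, shank top, foot; br top", proj(s,[c1+ex*.015+ey*.015+[0,0,h] for h in(.123,.087,.081,.058)]+[c1-ex*.015+ey*.015+[0,0,h] for h in (.123,.087)]).round(2))
f=lambda im,x0,y0:np.clip((cv2.resize(im[y0:y0+36,x0:x0+26].astype(np.float32),None,fx=15,fy=15,interpolation=cv2.INTER_CUBIC)-60)*1.6,0,255).astype(np.uint8)
im=f(I,143,150)[:,:,::-1].copy()
for k in range(0,26,2): cv2.putText(im,str(143+k),(k*15,10),0,.33,(0,255,255),1)
for k in range(0,36,2): cv2.putText(im,str(150+k),(0,k*15+10),0,.33,(0,255,255),1)
cv2.imwrite("pics/ag.png",im)
E
```

```text
init pred top-front-right, bottom-of-grip-fr [[157.11 170.49]
 [159.26 181.48]
 [162.35 164.18]
 [164.36 175.07]]
now pred fr: top, grip bottom, shank top, foot; br top [[155.92 160.93]
 [158.13 172.28]
 [158.49 174.13]
 [159.84 181.11]
 [161.27 154.7 ]
 [163.33 165.95]]
```

View pics/ag.png

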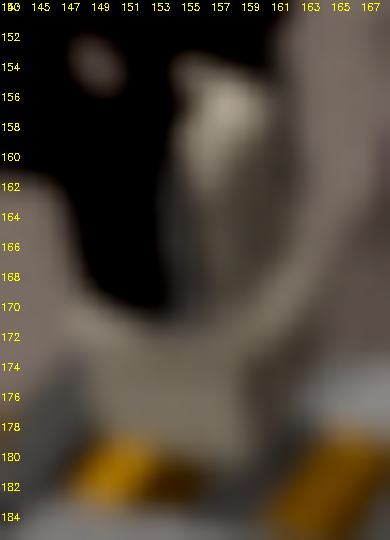

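```bash
python3 -m jog '[[[-0.01,0,0,0,0.7],[-0.025,0,0,0,0.7],[-0.045,0,0,0,0.7],[-0.065,0,0,0,0.7],[-0.085,0,0,0,0.7],[-0.1,0,0,0,0.7],[-0.11,0,0,0,0.7],[-0.115,0,0,0,0.7],[-0.115,0,0,0,0.7],[-0.115,0,0,0,0.7]]]' ; python3 -c "
from h import *
plan((.5287,-.2398,.092),13.7)"
python3 -m jog '[[[0.04,0,0,0,0.7],[0.08,0,0,0,0.7]]]'; python3 -m jog '[[[0,0,0,0,0.7],[0,0,0,0,0.7],[0,0,0,0,0.7]]]';python3 -c "
from h import *
plan((.5287,-.2398,.092),13.7)"
```

```text
t: 49.2
tool_pos: [0.5282, -0.2361, 0.2045]
tool_rot: [2.075, 0.222, -2.09]
contact_force: [-0.7, -0.5, -1.8]
opening: 0.0284
t 49.2 tcp [ 0.5282 -0.2361  0.2045] jaw yaw -166.29 x [-0.004 -0.027 -1.   ] q [-0.54 -0.04  1.76 -0.03  1.42  2.37] open 0.0284 F [-0.7 -0.5 -1.8]
 shift [ 0.1125  0.0008 -0.0007]
  turn about x -3.141 (world yaw 180.0 )
  turn about x 0.0 (world yaw -0.0 )
t: 49.4
tool_pos: [0.5285, -0.2386, 0.1242]
tool_rot: [2.077, 0.221, -2.087]
contact_force: [-1.0, 0.4, -3.1]
opening: 0.0285
t: 49.7
tool_pos: [0.5298, -0.2393, 0.1264]
tool_rot: [2.079, 0.219, -2.083]
contact_force: [1.0, -0.9, -0.9]
opening: 0.0288
t 49.7 tcp [ 0.5298 -0.2393  0.1264] jaw yaw -166.29 x [ 0.001 -0.03  -1.   ] q [-0.54  0.03  1.82 -0.03  1.28  2.37] open 0.0288 F [ 1.  -0.9 -0.9]
 shift [ 0.0344 -0.0008  0.0009]
  turn about x -3.141 (world yaw 180.0 )
  turn about x 0.0 (world yaw -0.0 )
```

```bash
python3 -m jog '[[[0,-0.045,0,0,0.7],[0,-0.09,0,0,0.7]]]'; python3 -m jog '[[[0,0,0,0,0.7],[0,0,0,0,0.7],[0,0,0,0,0.7]]]';python3 -c "
from h import *
plan((.5287,-.2398,.126),13.7)"
```

```text
t: 49.9
tool_pos: [0.5104, -0.1526, 0.1275]
tool_rot: [2.084, 0.213, -2.078]
contact_force: [-0.3, 1.4, -2.4]
opening: 0.0282
t: 50.2
tool_pos: [0.5119, -0.1536, 0.1299]
tool_rot: [2.087, 0.21, -2.073]
contact_force: [0.3, -0.0, -1.0]
opening: 0.0285
t 50.2 tcp [ 0.5119 -0.1536  0.1299] jaw yaw -166.43 x [ 0.011 -0.035 -0.999] q [-0.42 -0.09  1.93 -0.03  1.28  2.5 ] open 0.0285 F [ 0.3 -0.  -1. ]
 shift [0.007  0.0875 0.0039]
  turn about x 3.139 (world yaw -179.9 )
  turn about x -0.002 (world yaw 0.1 )
```

```bash
python3 -m jog '[[[0,0.045,0,0,0.7],[0,0.0875,0,0,0.7]]]'; python3 -m jog '[[[0,0,0,0,0.7],[0,0,0,0,0.7],[0,0,0,0,0.7]]]';python3 -c "
from h import *
plan((.5287,-.2398,.126),13.7)"
```

```text
t: 50.4
tool_pos: [0.5335, -0.2405, 0.1345]
tool_rot: [2.088, 0.209, -2.07]
contact_force: [1.1, -0.0, -0.8]
opening: 0.0283
t: 50.7
tool_pos: [0.5333, -0.2406, 0.1344]
tool_rot: [2.088, 0.209, -2.071]
contact_force: [-0.3, 0.1, -1.9]
opening: 0.0283
t 50.7 tcp [ 0.5333 -0.2406  0.1344] jaw yaw -166.43 x [ 0.013 -0.036 -0.999] q [-0.54  0.02  1.81 -0.03  1.28  2.37] open 0.0283 F [-0.3  0.1 -1.9]
 shift [ 0.0083 -0.0022  0.0043]
  turn about x 3.139 (world yaw -179.9 )
  turn about x -0.002 (world yaw 0.1 )
```

```bash
python3 -m jog '[[[0,-0.015,0,0,0.7],[0,-0.045,0,0,0.7],[0.01,-0.08,0,0,0.7],[0.025,-0.11,0,0,0.7],[0.045,-0.135,0,0,0.7],[0.065,-0.147,0,0,0.7],[0.08,-0.15,0,0,0.7],[0.09,-0.15,0,0,0.7],[0.092,-0.15,0,0,0.7],[0.092,-0.15,0,0,0.7]]]'; python3 -c "
from h import *
plan((.4977,-.0948,.033),13.7); view('pics/ba.png',None,150,150,240,215)"
```

```text
t: 51.7
tool_pos: [0.4997, -0.0987, 0.0371]
tool_rot: [2.089, 0.208, -2.07]
contact_force: [-0.2, -0.4, -2.0]
opening: 0.0287
t 51.7 tcp [ 0.4997 -0.0987  0.0371] jaw yaw -166.46 x [ 0.013 -0.036 -0.999] q [-0.32 -0.03  2.04 -0.03  1.1   2.6 ] open 0.0287 F [-0.2 -0.4 -2. ]
 shift [ 0.004  -0.0044  0.001 ]
  turn about x 3.139 (world yaw -179.8 )
  turn about x -0.003 (world yaw 0.2 )
```

View pics/ba.png

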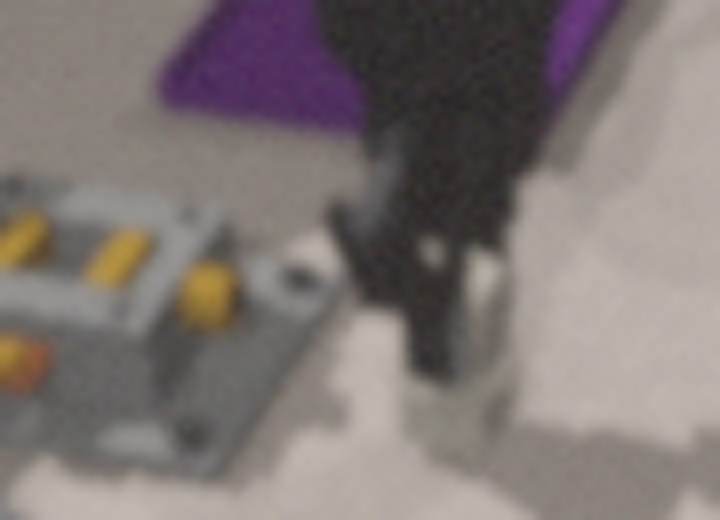

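```bash
python3 -m jog '[[[0.001,0,0,0,0.7],[0.002,0,0,0,0.7],[0.003,0,0,0,0.7],[0.004,0,0,0,0.7],[0.005,0,0,0,0.7],[0.006,0,0,0,0.7]]]'; python3 -c "
from h import *
plan((.4977,-.0948,.033),13.7)"
```

```text
t: 52.35
tool_pos: [0.5004, -0.0993, 0.033]
tool_rot: [2.089, 0.207, -2.07]
contact_force: [-7.5, 1.6, 12.9]
opening: 0.0279
t 52.35 tcp [ 0.5004 -0.0993  0.033 ] jaw yaw -166.46 x [ 0.013 -0.036 -0.999] q [-0.33 -0.02  2.04 -0.03  1.1   2.6 ] open 0.0279 F [-7.5  1.6 12.9]
 shift [-0.0002 -0.005   0.0016]
  turn about x 3.139 (world yaw -179.8 )
  turn about x -0.003 (world yaw 0.2 )
```

```bash
python3 -m jog '[[[0.002,0,0,0,0.7],[0.003,0,0,0,0.7],[0.003,0,0,0,0.7],[0.003,0,0,0,0.7],[0.003,0,0,0,0.7]]]' 20; python3 -c "
from h import *
plan((.4977,-.0948,.033),13.7);I=np.mean([imaging.get_image('scene')['color'].astype(float) for _ in range(4)],0);np.save('/tmp/avg2.npy',I)
cv2.imwrite('pics/bb.png',cv2.resize(np.clip((I[170:215,192:222,::-1].astype(np.float32)-50)*1.5,0,255).astype(np.uint8),None,fx=13,fy=13,interpolation=cv2.INTER_CUBIC))"
```

```text
t: 52.85
tool_pos: [0.5006, -0.0994, 0.0329]
tool_rot: [2.087, 0.208, -2.073]
contact_force: [-10.0, 2.5, 18.1]
opening: 0.0284
t 52.85 tcp [ 0.5006 -0.0994  0.0329] jaw yaw -166.44 x [ 0.011 -0.036 -0.999] q [-0.33 -0.02  2.04 -0.03  1.1   2.6 ] open 0.0284 F [-10.    2.5  18.1]
 shift [-0.0003 -0.0051  0.0017]
  turn about x 3.139 (world yaw -179.9 )
  turn about x -0.003 (world yaw 0.1 )
```

View pics/bb.png

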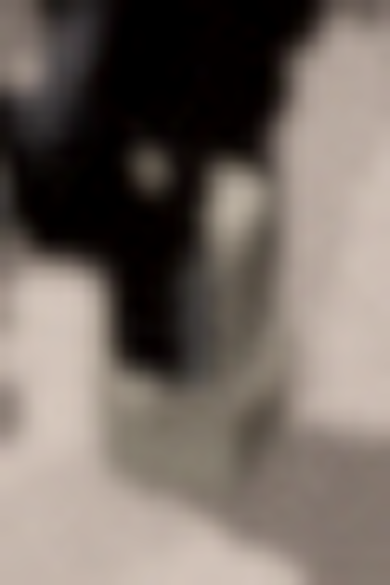

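```bash
python3 -m jog '[[[0,0,0,0,0.6],[0,0,0,0,0.29],[0,0,0,0,0.26],[0,0,0,0,0.26]]]' 20; python3 -m jog '[[[0,0,0,0,0.32],[0,0,0,0,0.5],[0,0,0,0,0.7],[0,0,0,0,0.7]]]' 60;python3 -c "
from h import *
plan((.4977,-.0948,.033),13.7)"
```

```text
t: 53.45
tool_pos: [0.5008, -0.0994, 0.0329]
tool_rot: [2.087, 0.208, -2.072]
contact_force: [-0.1, -0.9, -0.7]
opening: 0.0316
t: 53.85
tool_pos: [0.5009, -0.0994, 0.033]
tool_rot: [2.087, 0.208, -2.072]
contact_force: [0.0, 0.6, 3.9]
opening: 0.0291
t 53.85 tcp [ 0.5009 -0.0994  0.033 ] jaw yaw -166.44 x [ 0.012 -0.036 -0.999] q [-0.33 -0.02  2.04 -0.03  1.1   2.6 ] open 0.0291 F [0.  0.6 3.9]
 shift [-0.0002 -0.0052  0.002 ]
  turn about x 3.139 (world yaw -179.9 )
  turn about x -0.003 (world yaw 0.1 )
```

```bash
python3 -m jog '[[[-0.005,0,0,0,0.7],[-0.02,0,0,0,0.7],[-0.045,0,0,0,0.7],[-0.07,0.01,0,0,0.7],[-0.085,0.03,0,0,0.7],[-0.095,0.06,0,0,0.7],[-0.1,0.09,0,0,0.7],[-0.1,0.115,0,0,0.7],[-0.1,0.135,0,0,0.7],[-0.1,0.142,0,0,0.7],[-0.1,0.145,0,0,0.7],[-0.1,0.145,0,0,0.7]]]' ; python3 -c "
from h import *
plan((.5287,-.2411,.093),13.7);d=hold()"
```

```text
t: 55.05
tool_pos: [0.5334, -0.2362, 0.138]
tool_rot: [2.087, 0.209, -2.073]
contact_force: [0.7, 0.3, -1.1]
opening: 0.029
t 55.05 tcp [ 0.5334 -0.2362  0.138 ] jaw yaw -166.44 x [ 0.011 -0.035 -0.999] q [-0.53  0.01  1.81 -0.03  1.29  2.38] open 0.029 F [ 0.7  0.3 -1.1]
 shift [0.0451 0.002  0.0058]
  turn about x 3.139 (world yaw -179.9 )
  turn about x -0.002 (world yaw 0.1 )
   ('cap+y', [1.12, -0.62], 'mm x,y', [-3.4, 1.8], 0.95)
   ('bolt+x+y', [0.88, -0.62], 'mm x,y', [-3.0, 1.1], 0.97)
   ('badge', [0.75, -0.25], 'mm x,y', [-1.5, 1.4], 0.97)
   ('cap-y', [0.38, -0.12], 'mm x,y', [-0.8, 0.7], 0.97)
   ('bolt+x-y', [0.88, -0.12], 'mm x,y', [-1.1, 2.0], 0.99)
```

```bash
python3 -m jog '[[[0.006,0.001,0.003,0,0.7],[0.015,0.002,0.005,0,0.7],[0.025,0.002,0.006,0,0.7],[0.034,0.002,0.006,0,0.7],[0.041,0.002,0.006,0,0.7],[0.044,0.002,0.006,0,0.7],[0.045,0.002,0.006,0,0.7],[0.045,0.002,0.006,0,0.7],[0.045,0.002,0.006,0,0.7]]]' ; python3 -c "
from h import *
plan((.5287,-.2411,.093),13.7)
I=np.mean([imaging.get_image('scene')['color'].astype(float) for _ in range(4)],0)
cv2.imwrite('pics/bc.png',cv2.resize(np.clip((I[145:195,130:180,::-1].astype(np.float32)-50)*1.5,0,255).astype(np.uint8),None,fx=11,fy=11,interpolation=cv2.INTER_CUBIC)); np.save('/tmp/avg3.npy',I)
g=cv2.GaussianBlur(I.mean(2),(0,0),.8)
for v in range(172,182): print(v,g[v,146:166].round(0).astype(int))
c=np.array([.5275,-.2408]);s=dict(np.load('/tmp/scene.npz'))
a=np.radians(13.7)
ex=np.array([np.cos(a),np.sin(a)]);ey=np.array([-np.sin(a),np.cos(a)])
print(proj(s,[[*(c+.015*ex+y*ey),h] for y in(.015,-.015) for h in(.08,.0605)]).round(1))"
```

```text
t: 56.0
tool_pos: [0.5289, -0.241, 0.0936]
tool_rot: [2.087, 0.209, -2.072]
contact_force: [0.2, 0.0, -1.9]
opening: 0.029
t 56.0 tcp [ 0.5289 -0.241   0.0936] jaw yaw -166.42 x [ 0.012 -0.036 -0.999] q [-0.54  0.06  1.85 -0.03  1.21  2.37] open 0.029 F [ 0.2  0.  -1.9]
 shift [0.0006 0.     0.0002]
  turn about x 3.14 (world yaw -179.9 )
  turn about x -0.002 (world yaw 0.1 )
172 [128 129 133 136 134 129 122 119 118 118 118 114 109 103  99  97  99 105
 110 113]
173 [125 125 127 130 129 126 124 122 122 121 118 112 104  99  97  98 103 110
 116 118]
174 [120 120 124 126 127 126 125 124 124 124 120 113 103  98  99 103 110 118
 123 127]
175 [114 115 121 125 127 127 127 127 127 126 123 115 105 100 101 107 116 124
 130 135]
176 [109 111 117 123 126 127 128 128 128 128 125 117 107 101 102 109 117 125
 132 138]
177 [105 107 111 117 122 125 127 127 127 126 124 118 108 100  98 103 110 118
 127 135]
178 [101 101 103 108 116 122 124 124 122 121 120 115 106  97  92  93  98 107
 117 125]
179 [ 98  95  95 102 111 119 120 116 111 109 109 107 101  92  87  86  90  96
 104 111]
180 [ 94  91  94 102 111 115 112 103  95  93  95  96  93  88  84  85  87  91
  96 100]
181 [ 93  93 100 108 113 111 102  91  83  81  85  88  88  86  86  87  88  90
  92  94]
[[158.6 174.4]
 [159.8 180.4]
 [148.5 172.6]
 [149.7 178.5]]
```

View pics/bc.png

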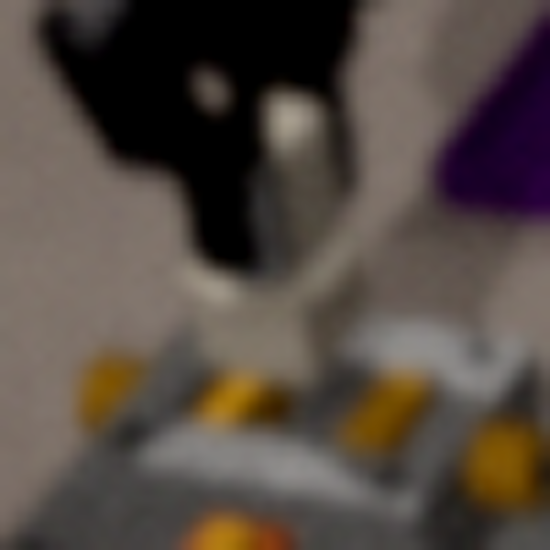

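```bash
python3 -m jog '[[[0,-0.001,0,0,0.7],[0,-0.002,0,0,0.7],[0,-0.003,0,0,0.7],[0,-0.003,0,0,0.7],[0,-0.003,0,0,0.7]]]' ; python3 -c "
from h import *
plan((.5287,-.2411,.093),13.7)
I=np.mean([imaging.get_image('scene')['color'].astype(float) for _ in range(4)],0)
cv2.imwrite('pics/bd.png',cv2.resize(np.clip((I[145:195,130:180,::-1].astype(np.float32)-50)*1.5,0,255).astype(np.uint8),None,fx=11,fy=11,interpolation=cv2.INTER_CUBIC))
g=cv2.GaussianBlur(I.mean(2),(0,0),.8)
for v in range(173,180): print(v,g[v,146:166].round(0).astype(int))
"
```

```text
t: 56.7
tool_pos: [0.528, -0.2379, 0.0934]
tool_rot: [2.087, 0.209, -2.072]
contact_force: [-0.5, 0.3, -1.6]
opening: 0.0291
t 56.7 tcp [ 0.528  -0.2379  0.0934] jaw yaw -166.41 x [ 0.011 -0.035 -0.999] q [-0.54  0.05  1.85 -0.03  1.21  2.37] open 0.0291 F [-0.5  0.3 -1.6]
 shift [0.0005 0.0032 0.    ]
  turn about x 3.14 (world yaw -179.9 )
  turn about x -0.002 (world yaw 0.1 )
173 [124 122 123 128 132 133 130 125 121 120 120 119 114 106  99  96  97 101
 108 114]
174 [117 115 117 123 127 128 128 126 125 124 123 120 113 104  98  97 100 107
 115 121]
175 [111 109 113 120 125 127 128 127 127 127 126 123 115 105  99 100 105 114
 122 128]
176 [106 105 109 116 123 127 128 128 128 128 128 125 118 108 101 101 107 116
 125 132]
177 [103 102 104 111 119 125 127 127 127 127 127 126 119 110 101  99 103 112
 122 130]
178 [101  98  98 104 113 121 124 123 122 121 122 122 118 109  99  94  96 103
 113 122]
179 [ 98  94  93  99 110 118 119 115 110 109 111 114 112 104  95  89  89  94
 101 109]
```

View pics/bd.png

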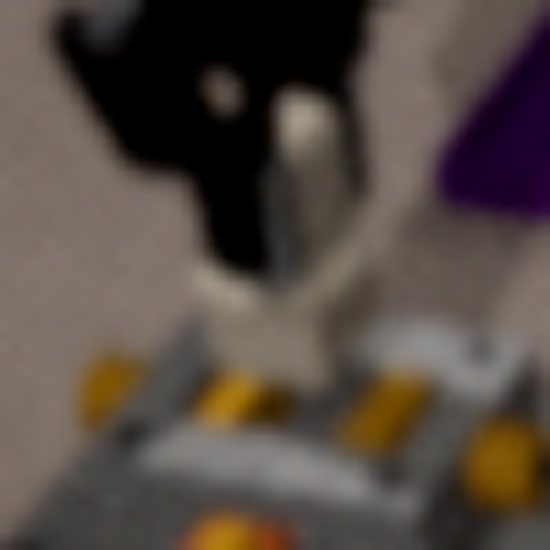

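```bash
python3 -m jog '[[[0,-0.001,0,0,0.7],[0,-0.001,0,0,0.7],[0,-0.001,0,0,0.7],[0,-0.001,0,0,0.7],[0,-0.001,0,0,0.7]]]' ; python3 -c "
from h import *
o=ctrl.get_obs();print(o['t'],o['dq'].round(4),o['contact_force'].round(1))
plan((.5287,-.2411,.093),13.7);d=hold()
cv2.imwrite('pics/be.png',cv2.resize(d['color'][:,:,::-1],(800,600),interpolation=cv2.INTER_CUBIC))"
```

```text
t: 57.4
tool_pos: [0.5278, -0.2371, 0.0933]
tool_rot: [2.087, 0.209, -2.072]
contact_force: [0.5, -1.0, -0.9]
opening: 0.0292
57.4 [ 0.0004  0.0011 -0.0007  0.0013  0.0001 -0.0007] [ 0.5 -1.  -0.9]
t 57.4 tcp [ 0.5278 -0.2371  0.0933] jaw yaw -166.42 x [ 0.011 -0.035 -0.999] q [-0.54  0.05  1.85 -0.03  1.21  2.37] open 0.0292 F [ 0.5 -1.  -0.9]
 shift [0.0005 0.0041 0.    ]
  turn about x 3.14 (world yaw -179.9 )
  turn about x -0.002 (world yaw 0.1 )
   ('cap+y', [0.75, -0.38], 'mm x,y', [-2.1, 1.2], 0.99)
   ('bolt+x+y', [0.75, -0.62], 'mm x,y', [-2.9, 0.8], 0.96)
   ('badge', [0.75, -0.25], 'mm x,y', [-1.5, 1.4], 0.98)
   ('cap-y', [0.5, -0.12], 'mm x,y', [-0.9, 1.1], 0.98)
   ('bolt+x-y', [0.88, -0.12], 'mm x,y', [-1.1, 2.0], 0.98)
```

View pics/be.png

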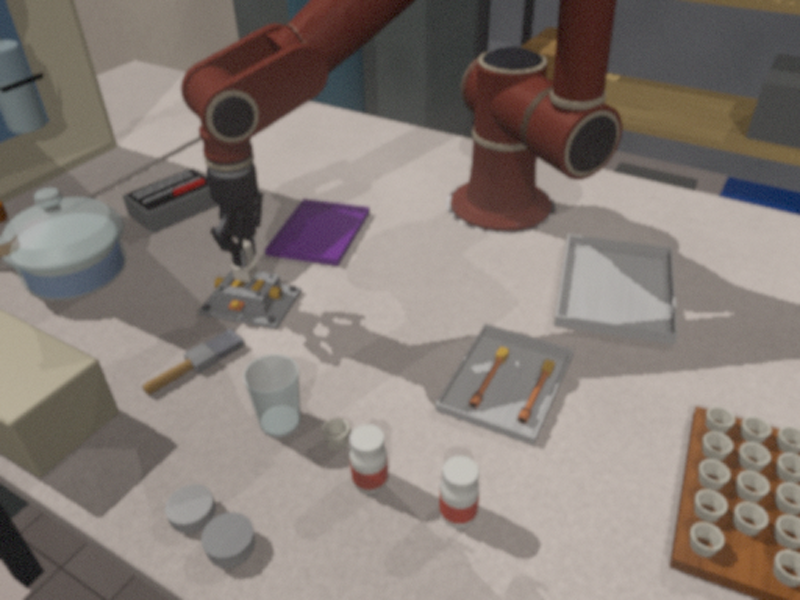

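The scene shows both electrodes in the tray (490,375) and (537,390), the bushing held above the holder (245,260), and everything else where it was. The arm is still, so I'll hand in.

```bash
python3 -c "
from station import ctrl
print(ctrl.finish_job())"
```

```text
the job is handed in; nothing more can be done
None
```

I handed the job in at about 57 s with both parts finished, but the holder got dragged along the way and I set the bushing down on the bench once. Both could count against it.

**Electrode:** It was set down with about 9 N of contact, then released. It lies in the small grey tray parallel to the other one, cup ends the same way. The last picture still shows it there.

**Bushing:** I rocked it from jaw to jaw over about eight swings until it came free. At hand-in it was gripped at 60 N and still, by my estimate about 14 mm above the seat's mouth. The arm's height and the pictures put it within about 1 mm of the seat's axis.

**What went wrong or was uncertain:**
- **Holder dragged:** The swings pulled it several times, by up to about 14 mm. I pulled it back, and at the end it measured about 2 mm from its starting place (-1.7 mm in x, +1.3 mm in y). I saw no sign of it lifting or tipping.
- **Bushing set on the bench:** After it came free it leaned an estimated 0.05 to 0.1 rad in the grip. I stood it on clear bench beside the holder, let go briefly so it stood flat, gripped it again and brought it back over the seat.
- **Uprightness not settled:** The tool itself ended tilted about 0.04 rad. Edge measurements of the lean were noisy and disagreed with each other, so I can't confirm uprightness closer than a few degrees.
- **Drawn outlines:** In one check I drew bushing outlines over the picture at four lean angles, which comes close to the model search you ruled out. I took a rough lean from it, then based the estimates on measured edges and arm positions.

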